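# Build the nest of sand sieves from its barred rack

## Task

Make up the sieve nest for grading sand. First lift the wooden retaining bar out of the two brackets of the sieve rack and lay it flat along the middle of the free half of the cork mat; then stack the three sieves on the receiving pan so that the mesh gets coarser upwards: fine first, then middle, then coarse, each skirt fully home in the rim below, and finish with the lid. Leave the two small dishes of sand where they stand.

Things in the scene. Friction and masses are not known exactly. Their poses are not given: they have to be found in the camera images.
- sieve_rack: Fixed wooden rack 290 x 78 mm, top face 14 mm above the table. Origin under its centre, x along its length, z up. Three wells in a row at x = -78, 0, +78 mm; in each stands a sieve (which in which varies), skirt in the well, shoulder on the top face, rim 46 mm above the table. Brackets at both ends (x = +-131 mm), open at the top, 65 mm high, carry the retaining bar.
- bar_grip (a point): Loose dark wood retaining bar 268 x 18 x 10 mm with a grip block 60 x 18 mm, 26 mm tall, on its middle (36 mm tall in all there). Point: middle of the bar, 22 mm above its underside; x along the bar, z up. At the start it lies in the brackets, underside 48 mm above the table, 2 mm over the sieve rims, 2 to 3 mm of play; lifts straight out. Grasp the grip across its 18 mm. 0.1 kg.
- mat_place (a point): Where the bar is to lie: middle of the free half of the fixed cork mat (300 x 180 mm, 4 mm thick; two brass spoons lie on the other half). Point on the mat's upper face, 45 mm from the mat's long centre line; x along the mat's length (the bar lies along it, either way round), z up.
- sieve_fine_center (a point): Fine sieve, loose stainless steel, mesh like a smooth grey sheet, 20 mm below the rim. All sieves: frame 62 mm outside, 57 mm inside diameter; 40 mm tall: an 8 mm skirt tapering from 53 to 49 mm diameter, then a shoulder and the 32 mm frame. Point on the axis, half-way up (20 mm); z up. Seated, the shoulder rests on the rim below, so each adds 32 mm. Grasp across the frame. 0.11 kg.
- sieve_middle_center (a point): Middle sieve: as the fine sieve, but with a visible wire mesh of 5 mm pitch. Point on the axis, 20 mm above the skirt's lower edge; z up.
- sieve_coarse_center (a point): Coarse sieve: as the fine sieve, but with a wide open wire grid of 13.5 mm pitch (only three wires each way), the wood of the rack showing through. Point on the axis, 20 mm above the skirt's lower edge; z up.
- pan: Receiving pan, stainless steel, standing loose on the table: round, 62 mm outside and 57 mm inside diameter, closed floor, a wider foot 72 mm across, rim 32 mm above the table. Origin at the centre of its underside, z up. 0.3 kg. The fine sieve, fully home, has its skirt's lower edge 24 mm above this origin.
- lid_center (a point): Lid of the nest, steel disc of 63 mm with a dark wooden knob, standing on the table on its skirt. From below: skirt of 8 mm like that of the sieves, disc 4 mm thick, knob 19 mm in diameter and 26 mm tall; 38 mm in all. This point is on the axis, 19 mm above the skirt's lower edge; z up. Grasp by the knob. Seated, the disc rests on the rim of the coarse sieve. 0.1 kg.
- brass_dish: Bystander: shallow brass dish of sand, 60 mm across, 13 mm tall, loose. Origin under its centre.
- glass_dish: Bystander: glass dish of sand, 55 mm across, 19 mm tall, loose. Origin under its centre.
Not all that is in view belongs to the job. Leave any green or orange look-alike of the part that bears lid_center alone.

How it is judged:
By the outcome, as a careful person would: the job done as asked, in the order asked, and still so for the second after the job is handed in, with the robot touching nothing.
It also fails if it takes over 139 s, if anything falls off the work surface, if the arm or the gripper's body presses on something with over 40 N, if the wrist force passes 120 N, or if a joint passes its speed limit or range.

## Robot

A 7-joint arm with a two-finger parallel gripper is mounted at the origin on a cart in front of the work surface, level with it; the furniture and walls round the work are solid. World frame = base frame: x ahead of the robot, y to its left, z up, the work surface at z = 0. Lengths are in mm, angles in rad, forces in N, time in s.
With the tool pointing down it reaches from about 400 to 875 mm from the base axis. Payload 4.4 kg.
Tool frame: the origin (TCP) lies at the very end of the fingers, on their centre line; the grasp point (between the pads) lies 19 mm behind it; y points along the fingers, z is the direction in which the jaws open and shut, and the axes are right-handed (so a half turn about y gives the same grasp; the last joint's range is limited). The gripper opens to 85 mm and grips with 20 to 120 N. Pads are 22 mm wide; open, the fingers measure 114 mm over their backs; the gripper's body (76 mm by 85 mm) begins 54 mm behind the grasp point. The pads swing forward as they close: fully open they stand 13 mm farther back than shut.
Start: joints at [-1.253, 0.628, 0.038, 1.517, -0.027, 0.996, -0.02], TCP at [243.368, 602.735, 231.313] pointing down, gripper open.
Joint ranges: [-3.06, 3.06], [-0.37, 2.12], [-1.25, 1.32], [0.18, 2.47], [-1.1, 4.24], [0.23, 1.98], [-2.94, 2.94]. Speed limits (rad/s): [2.57, 2.57, 3.14, 3.14, 3.14, 3.14, 3.14].

## Interface

Orientations are given as [roll, pitch, yaw] about the fixed x, y, z axes, in that order (R = Rz(yaw) Ry(pitch) Rx(roll)).
In Python, from cell import ctrl, imaging, finish_job gives the robot as it stands.
- The arm moves only by the shell command python3 -m inch 'ROWS'. ROWS is JSON, one flat list of numbers, 7 for each row, row after row: the opening, from 0 (shut) to 1 (fully open), then the shift along the tool's x, y, z in cm, then the turn, a rotation vector about the tool's x, y, z in degrees. A call has 1 to 12 rows; each row is the pose to reach, as a shift and turn from the pose commanded when the call began, along the tool's axes at that moment; what a row does not reach only later rows make up. A row lasts 1/10 s, in which the tool goes at most 50 mm and 8.59 degrees, less where a joint would pass 70% of its speed; a pose out of reach is approached as far as the arm can. A call with a gripper value outside its range is refused whole. The fingers move at their own pace and stop on an object; the grip force is fixed at half the most. Time passes only in rows, so rows that repeat a pose let the fingers close. It gives the time, the measured TCP pose, the force and the opening at its end, in the units of the state.
- ctrl.read_state(): the state, without advancing time (a new reading comes with each control period).
- imaging.get_image(name): name is "side" or "top"; returns a dict with "img" (420x560x3 uint8, red, green, blue), "fx", "fy", "cx", "cy" (pixels), "R" (3x3) and "t" (3): a world point X has camera coordinates R X + t. Camera axes: x right, y down, z forward; pixel columns grow to the right and rows downward; lengths in mm; the calibration is good to about 2 mm. A picture is of the moment at which its call begins. There is no depth.
- finish_job(): hands the job in, once; it reports no verdict.
The state is a dict: "clock": time; "qpos": joint angles; "qd": joint speeds; "tau": joint torques, N m; "eef_pos": TCP position; "tool_rot": TCP orientation; "force": force on the tool from outside, world axes, zero at the start; "torque": the same for the moment, N m; "width": finger opening in mm.
Only numpy, scipy, OpenCV 4.12 (cv2) and the standard library are available. Lean on these libraries where they do the work, as an engineer would, in place of code of your own. Each camera call takes 0.05 s, during which the arm holds its last target.

## Working session

There is one attempt and no reset: what is moved stays moved. The work goes in short steps, Python scripts to look and compute and a shell command to move; the robot and the scene stay as the last step left them, time stands still between calls to the robot, and variables do not carry over. Pictures are saved under pics/ and viewed, and the job is handed in when it is done.

```bash
ls; mkdir -p pics; python3 - <<'E'
from cell import ctrl, imaging
import cv2, numpy as np
print(ctrl.read_state())
for n in ("side","top"):
    d=imaging.get_image(n)
    cv2.imwrite(f"pics/{n}0.png",d["img"][:,:,::-1])
    np.savez(f"{n}0.npz",**d)
    print(n,d["fx"],d["fy"],d["cx"],d["cy"],np.round(d["R"],4).tolist(),np.round(d["t"],1))
E
```

```text
pics
{'clock': 0.0, 'qpos': array([-1.25280739,  0.62934028,  0.03843787,  1.5183976 , -0.02700828,
        0.99627114, -0.02003971]), 'qd': array([-2.46734449e-06, -1.40603108e-03,  1.01371855e-04,  8.89572134e-04,
       -9.91365652e-04, -1.79810380e-03,  1.40119171e-03]), 'tau': array([ 2.94791917e-04, -5.63396752e+01,  1.22665599e+00, -1.93446743e+01,
        1.11452927e-02,  1.03678310e-02,  3.83049709e-06]), 'eef_pos': array([243.11633252, 602.14071158, 230.3833218 ]), 'tool_rot': array([-1.57269482e+00, -1.59866829e-05, -3.83830512e-01]), 'force': array([ 0.52802104, -0.77566398, -0.40521017]), 'torque': array([-0.05382416,  0.02072928, -0.00742288]), 'width': 85.87483450136133}
side 392.65136499689737 392.65136499689737 277.5283293471957 209.4724896351878 [[0.9956, -0.0915, -0.0209], [-0.0576, -0.4201, -0.9056], [0.0741, 0.9028, -0.4236]] [-506.5   96.2  871.2]
top 422.4846814651427 422.4846814651427 283.33305692547174 210.5264613146182 [[0.0788, -0.9969, 0.0007], [-0.9699, -0.0768, -0.2309], [0.2303, 0.0175, -0.973]] [-55.9 503.8 830.1]
```

View pics/side0.png

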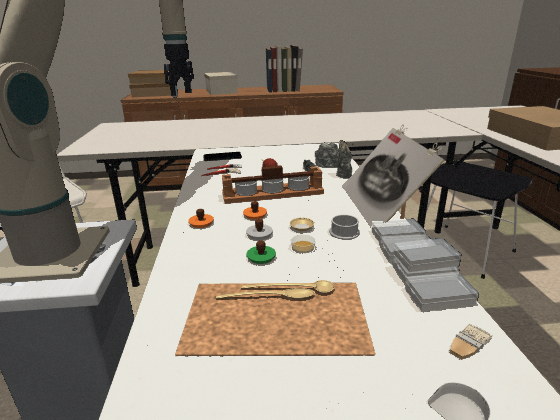

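View pics/top0.png

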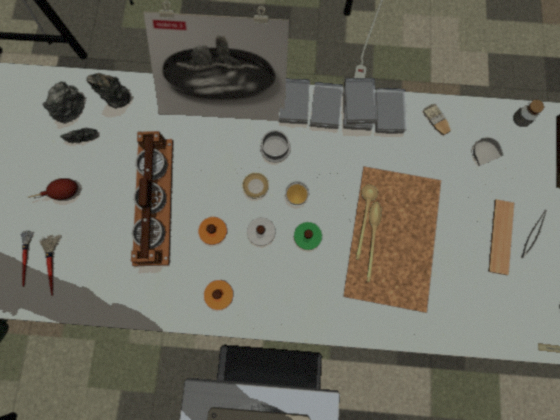

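The side view shows the rack at about (272,182), pan (344,226), a steel lid (260,229), and orange lids (201,218), (255,211) with a green one (262,252). In the top view the rack is at (152,198), pan (275,147), dishes (256,186) and (297,194), lid (261,231) and mat (393,238) with the spoons on its left half. I'll enlarge the rack and lid.

```bash
cat > h.py <<'E'
import numpy as np, cv2
from cell import ctrl, imaging
def grab(n,tag):
    d=imaging.get_image(n); np.savez(f"{n}{tag}.npz",**d); cv2.imwrite(f"pics/{n}{tag}.png",d["img"][:,:,::-1]); return d
def load(n,tag): return dict(np.load(f"{n}{tag}.npz"))
def ray(d,u,v):
    r=np.array([(u-d["cx"])/d["fx"],(v-d["cy"])/d["fy"],1.0]); R=d["R"]
    return -R.T@d["t"], R.T@r
def onz(d,u,v,z):
    o,r=ray(d,u,v); return o+r*(z-o[2])/r[2]
def proj(d,X):
    c=d["R"]@np.asarray(X,float)+d["t"]; return d["fx"]*c[0]/c[2]+d["cx"], d["fy"]*c[1]/c[2]+d["cy"]
def crop(d,name,x0,y0,x1,y1,s):
    cv2.imwrite(f"pics/{name}.png",cv2.resize(np.ascontiguousarray(d["img"][y0:y1,x0:x1,::-1]),None,fx=s,fy=s,interpolation=cv2.INTER_CUBIC))
E
python3 - <<'E'
from h import *
t=load("top","0"); s=load("side","0")
crop(t,"c1",125,125,325,275,4)
crop(s,"c2",180,140,370,270,4)
E
```

```text
(no output)
```

View pics/c1.png

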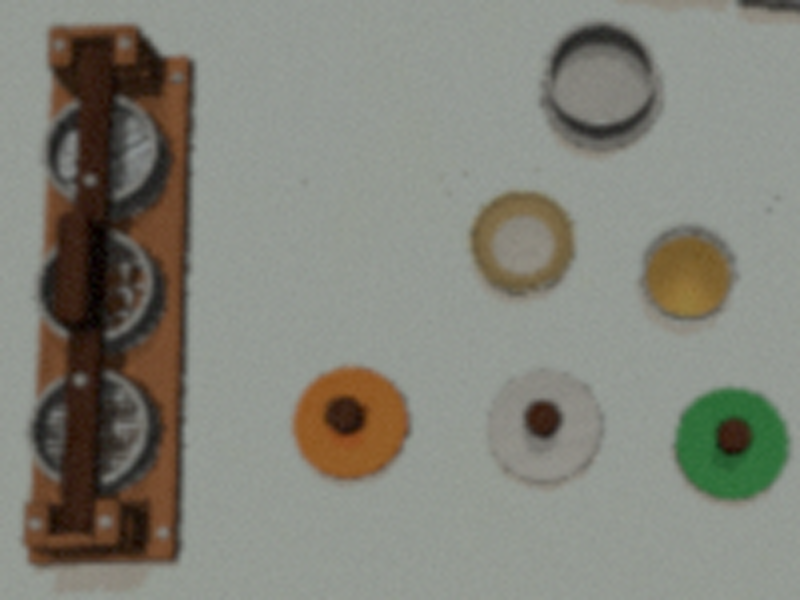

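View pics/c2.png

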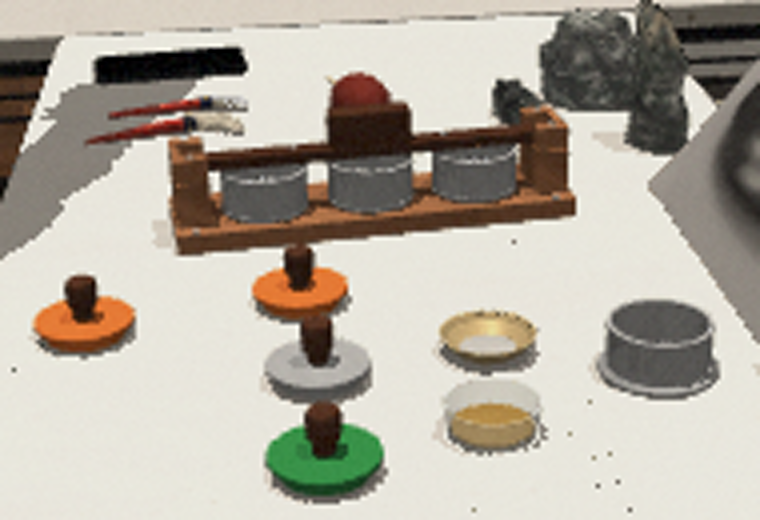

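Candidate lids in the top view are orange (212,231), orange (218,295), green (308,236) and bare steel (261,231). The steel disc with the dark knob is the real one, and the crops confirm it. Next I'll measure.

```bash
python3 - <<'E'
from h import *
t=load("top","0"); s=load("side","0")
for d in(t,s): print("cam",np.round(-d["R"].T@d["t"]))
img=t["img"]; hsv=cv2.cvtColor(img,cv2.COLOR_RGB2HSV)
# rack wood + mat masks
def cc(m,x0,y0,x1,y1):
    mm=np.zeros_like(m); mm[y0:y1,x0:x1]=m[y0:y1,x0:x1]
    c,_=cv2.findContours(mm,cv2.RETR_EXTERNAL,cv2.CHAIN_APPROX_NONE); return max(c,key=cv2.contourArea)
sat=((hsv[...,1]>90)&(hsv[...,0]<25)).astype(np.uint8)*255
sat=cv2.morphologyEx(sat,cv2.MORPH_OPEN,np.ones((3,3)))
c=cc(sat,340,160,450,315)
# mat corners at z=4: map contour to world then minAreaRect
w=np.array([onz(t,*p[0],4)[:2] for p in c],np.float32)
print("mat",cv2.minAreaRect(w))
c=cc(sat,125,125,185,275)
w=np.array([onz(t,*p[0],14)[:2] for p in c],np.float32)
# right (-y) edge
print("rack rect@14",cv2.minAreaRect(w))
for nm,(x,y) in dict(RT=(190,58),RB=(178,560)).items():
    print(nm,onz(t,x/4+124.6,y/4+124.6,14).round(1))
for nm,(x,y) in dict(screwT=(180,76),screwB=(163,533)).items(): print(nm,onz(t,x/4+124.6,y/4+124.6,14).round(1))
for nm,(x,y) in dict(a=(60,45),b=(124,44),c=(35,524),d=(105,522)).items(): print("br",nm,onz(t,x/4+124.6,y/4+124.6,65).round(1))
# side grip block mask & top
for nm,(u,v) in dict(gtl=(328,110),gtr=(412,104)).items(): print(nm,onz(s,u/4+179.6,v/4+139.6,84).round(1))
for nm,(u,v) in dict(g=(75,213),h=(72,322)).items(): print("griptop",onz(t,u/4+124.6,v/4+124.6,84).round(1))
# lid
lid=((hsv[...,2]<90)).astype(np.uint8)*255
c=cc(lid,250,222,272,240); print("knob bbox",cv2.boundingRect(c))
for nm,(x,y,z) in dict(knob=(543,418,38),disc=(546,427,12),pan=(602,82,32),panfoot=(601,92,4),brass=(523,243,12),glass=(688,278,18)).items(): print(nm,onz(t,x/4+124.6,y/4+124.6,z).round(1))
for nm,(x,y,z) in dict(knob=(317,318,38),disc=(319,365,12),pan=(661,325,32),brass=(488,335,12),glass=(492,400,18)).items(): print("S",nm,onz(s,x/4+179.6,y/4+139.6,z).round(1))
E
```

```text
cam [302. -32. 924.]
cam [ 445. -792.  446.]
mat ((480.7583923339844, -261.4443054199219), (176.7720947265625, 296.3810119628906), 83.7669906616211)
rack rect@14 ((528.2166137695312, 278.5228576660156), (307.98577880859375, 80.74616241455078), 6.111251354217529)
RT [665.8 253.9  14. ]
RB [378.9 220.1  14. ]
screwT [654.4 258.1  14. ]
screwB [392.7 230.2  14. ]
br a [647.3 309.6  65. ]
br b [650.7 274.9  65. ]
br c [387.  281.2  65. ]
br d [390.8 245.8  65. ]
gtl [489.7 266.4  84. ]
gtr [549.9 270.5  84. ]
griptop [547.4 279.6  84. ]
griptop [489.4 272.   84. ]
knob bbox (256, 225, 9, 10)
knob [467.2  30.1  38. ]
disc [467.1  29.8  12. ]
pan [662.6  15.   32. ]
panfoot [667.7  16.5   4. ]
brass [570.9  52.3  12. ]
glass [556.1 -41.7  18. ]
S knob [468.5  29.3  38. ]
S disc [468.1  19.8  12. ]
S pan [667.    5.6  32. ]
S brass [571.6  44.9  12. ]
S glass [560.5 -44.6  18. ]
```

```bash
cat >> h.py <<'E'
from scipy.spatial.transform import Rotation as Ro
def plan(*wps):
    """wps: (x,y,z,yawdeg) TCP, tool down; print tool shift cm and turn deg from the measured pose"""
    st=ctrl.read_state(); p=st["eef_pos"]; R=Ro.from_euler("xyz",st["tool_rot"])
    print("t",round(st["clock"],2),"p",p.round(1),"rpy",np.degrees(st["tool_rot"]).round(2),"F",st["force"].round(1),"w",round(st["width"],1))
    for x,y,z,yaw in wps:
        G=Ro.from_euler("xyz",[-90,0,yaw],degrees=True)
        print((R.inv().apply(np.array([x,y,z])-p)/10).round(2), np.degrees((R.inv()*G).as_rotvec()).round(1))
E
python3 - <<'E'
from h import *
plan((518.5,277,160,6.4),(518.5,277,90,6.4),(518.5,277,54,6.4))
E
```

```text
t 0.1 p [243.2 602.2 230.5] rpy [-90.1   -0.   -21.99] F [-0.2 -0.1  1. ] w 85.3
[ 37.71   7.08 -19.83] [  0.1 -28.4  -0. ]
[ 37.71  14.08 -19.82] [  0.1 -28.4  -0. ]
[ 37.71  17.68 -19.81] [  0.1 -28.4  -0. ]
```

```bash
python3 -m inch '[1,37.7,7.0,-19.8,0,-28.4,0, 1,37.7,7.0,-19.8,0,-28.4,0, 1,37.7,7.0,-19.8,0,-28.4,0, 1,37.7,7.0,-19.8,0,-28.4,0, 1,37.7,7.0,-19.8,0,-28.4,0, 1,37.7,7.0,-19.8,0,-28.4,0, 1,37.7,7.0,-19.8,0,-28.4,0, 1,37.7,7.0,-19.8,0,-28.4,0, 1,37.7,7.0,-19.8,0,-28.4,0, 1,37.7,7.0,-19.8,0,-28.4,0, 1,37.7,7.0,-19.8,0,-28.4,0, 1,37.7,7.0,-19.8,0,-28.4,0]'; python3 - <<'E'
from h import *
plan((518.5,277,90,6.4),(518.5,277,54,6.4))
t=grab("top","1"); s=grab("side","1")
crop(t,"c3",90,110,240,280,4)
crop(s,"c4",180,90,370,220,4)
E
```

```text
clock: 1.3
eef_pos: [517.7, 279.6, 161.3]
tool_rot: [-1.57, 0.001, 0.114]
force: [-0.1, -0.0, -0.3]
width: 85.2
t 1.3 p [517.7 279.6 161.3] rpy [-8.993e+01  5.000e-02  6.530e+00] F [-0.1 -0.  -0.3] w 85.2
[ 0.06  7.13 -0.27] [-0.1  0.1 -0. ]
[ 0.06 10.73 -0.28] [-0.1  0.1 -0. ]
```

View pics/c4.png

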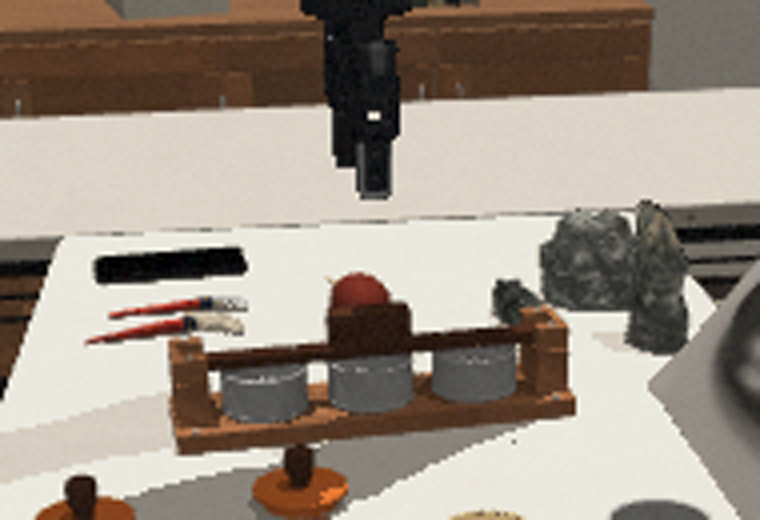

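View pics/c3.png

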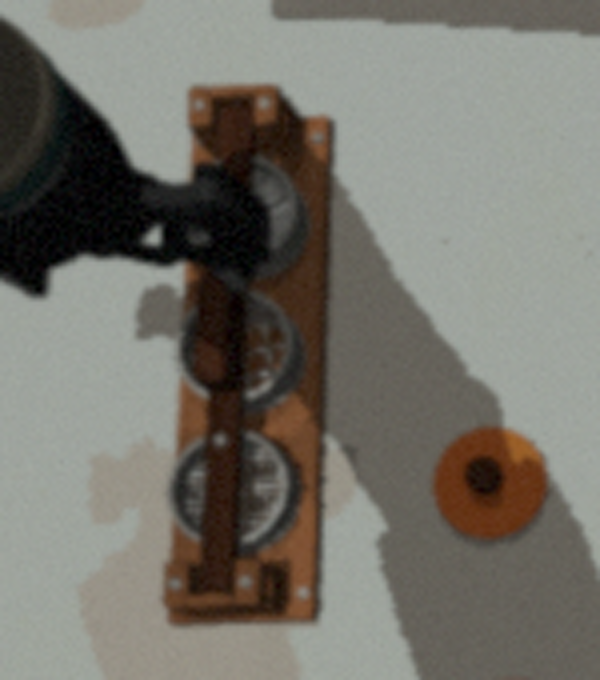

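The gripper is centred over the grip at side-crop (373,195), above the grip block at (370,325). Now I'll descend partway.

```bash
python3 -m inch '[1,0,5.5,-0.1,0,0,0, 1,0,5.5,-0.1,0,0,0, 1,0,5.5,-0.1,0,0,0, 1,0,5.5,-0.1,0,0,0, 1,0,5.5,-0.1,0,0,0]'; python3 - <<'E'
from h import *
plan((518.5,277,54,6.4))
s=grab("side","2")
crop(s,"c5",220,110,320,210,6)
print("proj", [proj(s,p) for p in [(518.5,277,84),(518.5,277,70)]])
E
```

```text
clock: 1.9
eef_pos: [519.8, 277.9, 108.1]
tool_rot: [-1.569, -0.003, 0.112]
force: [-0.4, 0.6, -0.3]
width: 85.5
t 1.9 p [519.8 277.9 108.1] rpy [-89.92  -0.16   6.43] F [-0.4  0.6 -0.3] w 85.5
[-0.16  5.41 -0.08] [-0.1  0.   0.2]
proj [(np.float64(271.4523148612239), np.float64(165.4107928814346)), (np.float64(271.5857588602663), np.float64(170.04767356652482))]
```

View pics/c5.png

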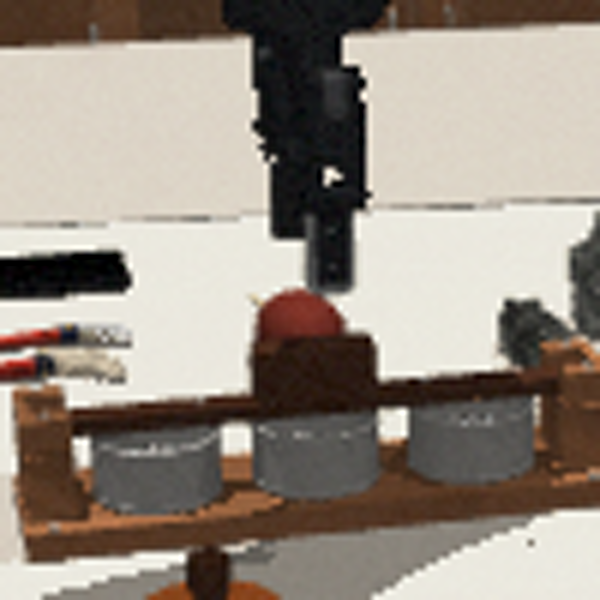

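The grip block is centred at about pixel 272 and the prediction was 271.5. Next I descend and close.

```bash
python3 -m inch '[1,-0.1,3.5,-0.1,0,0,0, 1,-0.1,5.4,-0.1,0,0,0, 1,-0.1,5.4,-0.1,0,0,0, 1,-0.1,5.4,-0.1,0,0,0, 0,-0.1,5.4,-0.1,0,0,0, 0,-0.1,5.4,-0.1,0,0,0, 0,-0.1,5.4,-0.1,0,0,0, 0,-0.1,5.4,-0.1,0,0,0, 0,-0.1,5.4,-0.1,0,0,0, 0,-0.1,5.4,-0.1,0,0,0, 0,-0.1,5.4,-0.1,0,0,0,0,-0.1,5.4,-0.1,0,0,0]'; python3 - <<'E'
from h import *
plan((518.5,277,54,6.4))
E
```

```text
clock: 3.15
eef_pos: [518.3, 276.1, 52.8]
tool_rot: [-1.57, -0.001, 0.112]
force: [-0.7, -0.6, 5.7]
width: 17.3
t 3.15 p [518.3 276.1  52.8] rpy [-8.998e+01 -4.000e-02  6.410e+00] F [-0.7 -0.6  5.7] w 17.3
[ 0.03 -0.12  0.09] [-0.  0.  0.]
```

```bash
python3 -m inch '[0,0,-1,0,0,0,0, 0,0,-3,0,0,0,0, 0,0,-6,0,0,0,0, 0,0,-10,0,0,0,0, 0,0,-10,0,0,0,0, 0,0,-10,0,0,0,0]'; python3 - <<'E'
from h import *
plan((476,-306,160,-6.2),(476,-306,60,-6.2),(476,-306,10,-6.2))
t=grab("top","3"); s=grab("side","3")
crop(s,"c6",180,90,370,220,4)
crop(t,"c7",130,130,190,270,5)
E
```

```text
clock: 3.75
eef_pos: [518.3, 276.0, 153.3]
tool_rot: [-1.57, -0.002, 0.112]
force: [-0.1, 0.2, -1.0]
width: 17.3
t 3.75 p [518.3 276.  153.3] rpy [-89.96  -0.09   6.4 ] F [-0.1  0.2 -1. ] w 17.3
[-10.7   -0.72 -57.36] [-0.  12.6  0.1]
[-10.71   9.28 -57.37] [-0.  12.6  0.1]
[-10.72  14.28 -57.37] [-0.  12.6  0.1]
```

View pics/c6.png

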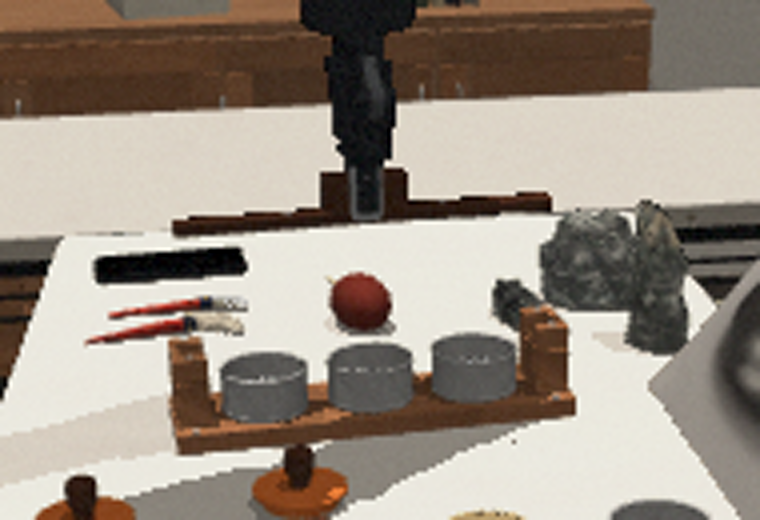

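View pics/c7.png

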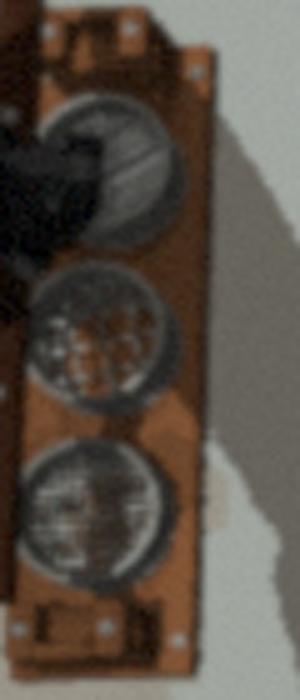

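The bar is out and level in the side crop, spanning (173,228) to (552,198). In the rack the far sieve is smooth (fine), the centre one is a wide grid (coarse) and the near one a dense grid (middle). Now I carry the bar to the mat.

```bash
python3 -m inch '[0,-1,-0.7,-4,0,1,0, 0,-2,-0.7,-8,0,2,0, 0,-3,-0.7,-13,0,3,0, 0,-4,-0.7,-18,0,4,0, 0,-5,-0.7,-23,0,5,0, 0,-6,-0.7,-28,0,6,0, 0,-7,-0.7,-33,0,7,0, 0,-8,-0.7,-38,0,8,0, 0,-9,-0.7,-43,0,9,0, 0,-10,-0.7,-48,0,11,0, 0,-10.5,-0.7,-52,0,12,0, 0,-10.7,-0.7,-55,0,12.6,0]'; python3 - <<'E'
from h import *
plan((476,-306,60,-6.2))
E
```

```text
clock: 5.05
eef_pos: [470.6, -287.0, 157.8]
tool_rot: [-1.572, 0.003, -0.113]
force: [-0.4, 1.2, -0.7]
width: 17.1
t 5.05 p [ 470.6 -287.   157.8] rpy [-90.05   0.18  -6.5 ] F [-0.4  1.2 -0.7] w 17.1
[ 0.78  9.78 -1.82] [ 0.  -0.3 -0.2]
```

```bash
python3 -m inch '[0,0.5,0,-2.3,0,0,0, 0,0.5,2,-2.3,0,0,0, 0,0.5,5,-2.3,0,0,0, 0,0.5,8,-2.3,0,0,0, 0,0.5,9.5,-2.3,0,0,0, 0,0.5,9.5,-2.3,0,0,0, 0,0.5,9.5,-2.3,0,0,0]'; python3 - <<'E'
from h import *
plan((476,-306,20,-6.2),(476,-306,9,-6.2))
t=grab("top","4"); s=grab("side","4")
crop(t,"c8",320,150,480,320,4)
crop(s,"c9",160,260,400,370,3)
E
```

```text
clock: 5.75
eef_pos: [475.0, -305.7, 63.5]
tool_rot: [-1.57, 0.002, -0.108]
force: [-0.0, 0.3, -1.3]
width: 17.0
t 5.75 p [ 475.  -305.7   63.5] rpy [-89.95   0.11  -6.19] F [-0.   0.3 -1.3] w 17.0
[ 0.11  4.35 -0.03] [-0.1  0.  -0.1]
[ 0.11  5.45 -0.03] [-0.1  0.  -0.1]
```

View pics/c8.png

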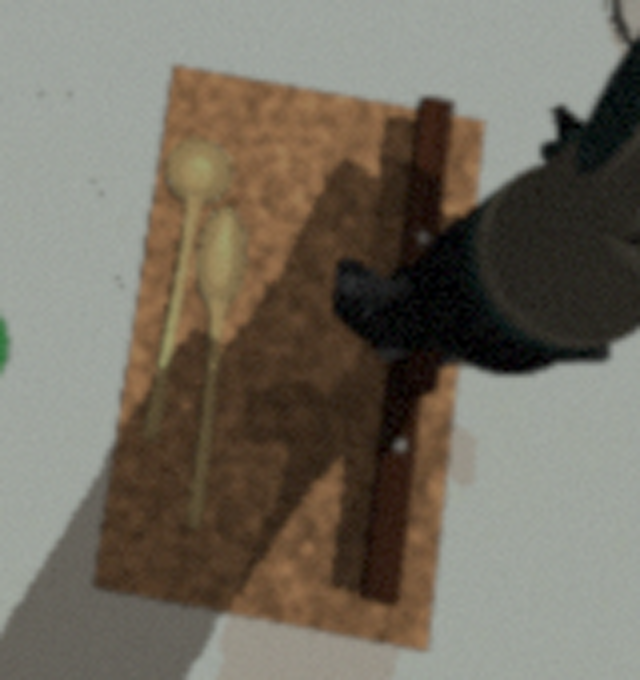

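View pics/c9.png

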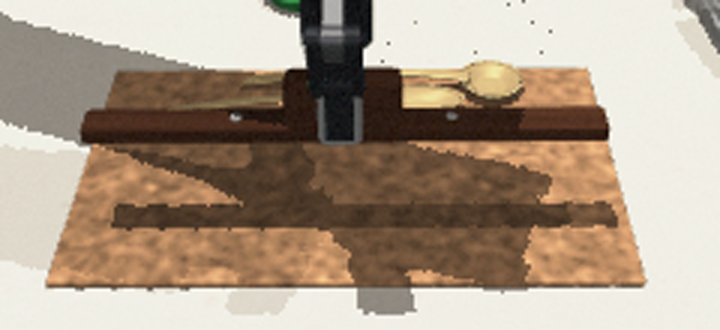

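The bar is parallel to the mat (bar ends (435,100) and (380,600) in the crop) and over its free half. I'll lower it.

```bash
python3 -m inch '[0,0.1,1.5,0,0,0,0, 0,0.1,3,0,0,0,0, 0,0.1,4.4,0,0,0,0, 0,0.1,5,0,0,0,0, 0,0.1,5.3,0,0,0,0, 0,0.1,5.3,0,0,0,0, 0,0.1,5.3,0,0,0,0]'; python3 - <<'E'
from h import *
plan((476,-306,8.8,-6.2))
E
```

```text
clock: 6.55
eef_pos: [476.8, -306.3, 11.5]
tool_rot: [-1.571, -0.0, -0.108]
force: [0.4, -0.0, -1.2]
width: 17.1
t 6.55 p [ 476.8 -306.3   11.5] rpy [-9.001e+01 -2.000e-02 -6.190e+00] F [ 0.4 -0.  -1.2] w 17.1
[-0.08  0.27  0.02] [0. 0. 0.]
```

```bash
python3 -m inch '[0,0,0.25,0,0,0,0, 0,0,0.25,0,0,0,0, 0,0,0.25,0,0,0,0, 0,0,0.25,0,0,0,0]'; python3 -m inch '[0.4,0,0,0,0,0,0, 0.4,0,0,0,0,0,0, 0.4,0,0,0,0,0,0, 0.4,0,0,0,0,0,0, 0.4,0,-1,0,0,0,0, 0.4,0,-3,0,0,0,0, 0.4,0,-6,0,0,0,0, 1,0,-10,0,0,0,0, 1,0,-14,0,0,0,0, 1,0,-18,0,0,0,0, 1,0,-18,0,0,0,0]'; python3 - <<'E'
from h import *
a=np.radians(6.4); c=np.array([518.5,277]); e=np.array([np.cos(a),np.sin(a)])
print(c+78*e,c-78*e)
plan((596,285.7,170,6.4),(476,-306,8.8,-6.2))
E
```

```text
clock: 6.95
eef_pos: [476.6, -306.2, 9.0]
tool_rot: [-1.571, -0.0, -0.108]
force: [-0.4, -0.4, -1.0]
width: 17.2
clock: 8.05
eef_pos: [479.9, -308.0, 195.1]
tool_rot: [-1.576, -0.011, -0.108]
force: [2.1, -0.2, 0.6]
width: 85.2
[596.01389769 285.69457671] [440.98610231 268.30542329]
t 8.05 p [ 479.9 -308.   195.1] rpy [-90.27  -0.61  -6.2 ] F [ 2.1 -0.2  0.6] w 85.2
[ 5.11  2.27 60.29] [  0.3 -12.6   0.6]
[-0.6  18.62  0.25] [ 0.3 -0.   0.6]
```

```bash
python3 - <<'E'
from h import *
t=grab("top","5"); s=grab("side","5")
crop(t,"c10",125,120,185,275,5)
crop(t,"c11",320,150,480,320,4)
E
```

```text
(no output)
```

View pics/c10.png

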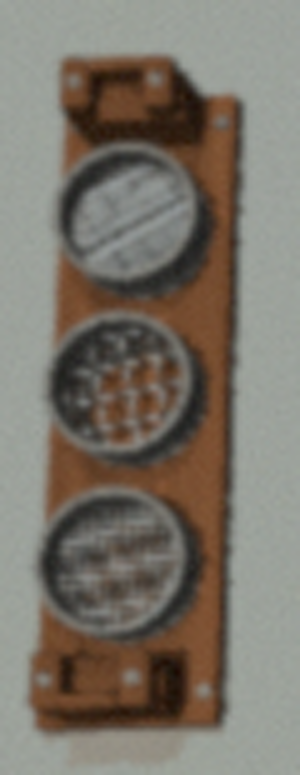

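View pics/c11.png

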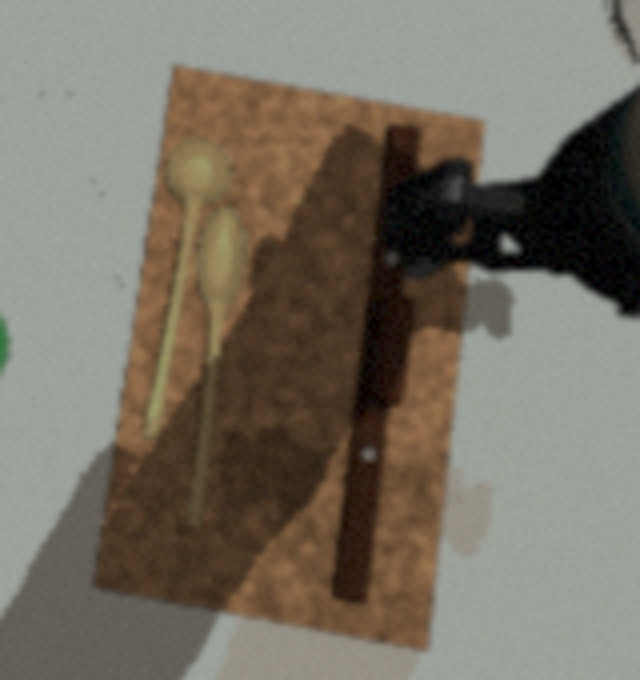

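View pics/side5.png

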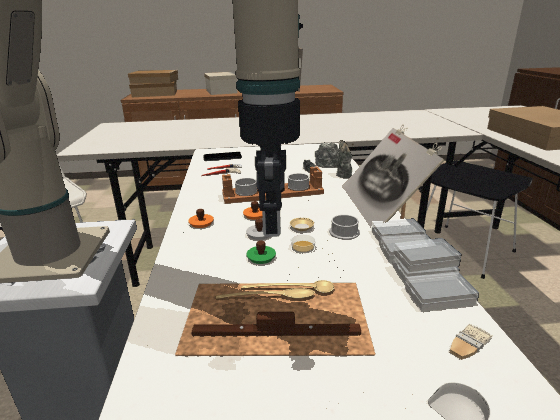

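The bar lies on the mat, parallel to its edges (crop ends (403,130) and (350,600)). The rack order is confirmed: far is smooth (fine), centre is wide open (coarse) and near is dense (middle). Now I'll measure the rim circles.

```bash
cat >> h.py <<'E'
from scipy.optimize import least_squares
def rim(d,c0,z,rlo,rhi,sigma=1.0):
    g=cv2.cvtColor(d["img"],cv2.COLOR_RGB2GRAY); u,v=map(int,proj(d,[*c0,z])); s=30
    x0,y0=u-s,v-s
    b=cv2.resize(g[y0:y0+2*s,x0:x0+2*s],None,fx=4,fy=4,interpolation=cv2.INTER_CUBIC); b=cv2.GaussianBlur(b,(0,0),2.5)
    e=cv2.Canny(b,20,50); ys,xs=np.nonzero(e)
    P=np.array([onz(d,x0+(x+.5)/4-.5,y0+(y+.5)/4-.5,z)[:2] for x,y in zip(xs,ys)])
    c=np.array(c0,float); r=(rlo+rhi)/2
    for _ in range(5):
        dd=np.hypot(*(P-c).T); Q=P[(dd>rlo)&(dd<rhi)]
        f=least_squares(lambda p:np.hypot(*(Q-p[:2]).T)-p[2],[*c,r],loss="soft_l1",f_scale=.7); c=f.x[:2]; r=f.x[2]
    ang=np.degrees(np.arctan2(*(Q-c).T[::-1])); cov=len(set((ang//20).astype(int)))
    return c.round(1), round(r,1), len(Q), cov, round(float(np.std(np.hypot(*(Q-c).T)-r)),2)
E
python3 - <<'E'
from h import *
t=load("top","5"); t0=load("top","0"); s=load("side","0")
for nm,c in dict(fine=(596,285.7),coarse=(518.5,277),mid=(441,268.3)).items():
    print(nm,rim(t,c,46,28.5,34), rim(t,c,46,25.5,30))
print("fine S",rim(s,(596,285.7),46,27,35))
for d,n in((t0,"t"),(t,"t5"),(s,"s")):
  print(n,"pan outer",rim(d,(663,14),32,28.5,34),"inner",rim(d,(663,14),32,25.5,30),"foot",rim(d,(665,15),4,33,39))
  print(n,"lid",rim(d,(467.5,29),12,28.5,35),"lidknob",rim(d,(467.5,29),38,6,12))
  print(n,"brass",rim(d,(571,50),13,27,33))
crop(t0,"c12",245,120,305,165,12)
crop(s,"c13",315,200,375,245,12)
E
```

```text
fine (array([597., 285.]), np.float64(31.1), 319, 18, 1.2) (array([594.5, 285.3]), np.float64(29.4), 230, 16, 0.69)
coarse (array([517.7, 275.7]), np.float64(30.2), 377, 18, 1.15) (array([519.4, 278.8]), np.float64(27.2), 289, 17, 0.71)
mid (array([440.9, 266.8]), np.float64(30.3), 363, 18, 0.88) (array([441.4, 269.8]), np.float64(27.6), 220, 15, 0.47)
fine S (array([595.3, 287.1]), np.float64(31.7), 129, 12, 1.37)
t pan outer (array([661.9,  15.8]), np.float64(32.2), 291, 17, 1.04) inner (array([666.4,  16. ]), np.float64(29.4), 248, 16, 0.5) foot (array([667.5,  16. ]), np.float64(36.0), 267, 13, 1.03)
t lid (array([467.5,  29. ]), np.float64(31.8), 0, 0, nan) lidknob (array([466.7,  30.3]), np.float64(9.8), 125, 18, 0.33)
t brass (array([570.7,  52.4]), np.float64(30.2), 324, 18, 0.89)
t5 pan outer (array([661.6,  15.7]), np.float64(32.0), 260, 15, 1.06) inner (array([666.5,  16.1]), np.float64(29.4), 236, 16, 0.5) foot (array([667.6,  15.9]), np.float64(36.1), 224, 13, 1.06)
t5 lid (array([468.3,  34.1]), np.float64(36.6), 0, 0, nan) lidknob (array([466.7,  30.2]), np.float64(9.8), 125, 18, 0.32)
t5 brass (array([570.7,  52.4]), np.float64(30.1), 322, 18, 0.88)
s pan outer (array([666.1,   8.3]), np.float64(31.1), 245, 17, 1.31) inner (array([668.2,  11.9]), np.float64(27.8), 253, 18, 0.59) foot (array([666.6,  16.6]), np.float64(35.9), 223, 15, 1.68)
s lid (array([467.4,  24.4]), np.float64(31.0), 257, 17, 1.03) lidknob (array([466.1,  29.6]), np.float64(11.3), 11, 5, 0.32)
s brass (array([571.6,  46.9]), np.float64(29.2), 261, 18, 0.87)
  ret = _var(a, axis=axis, dtype=dtype, out=out, ddof=ddof,
  arrmean = um.true_divide(arrmean, div, out=arrmean,
  ret = ret.dtype.type(ret / rcount)
```

View pics/c12.png

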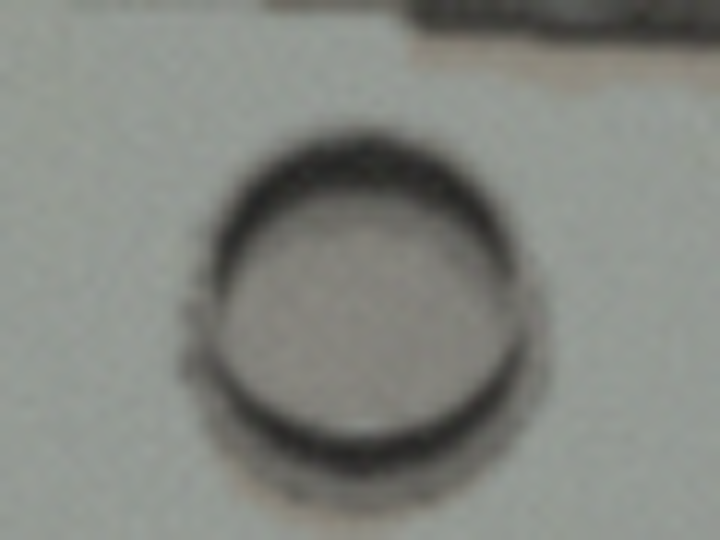

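View pics/c13.png

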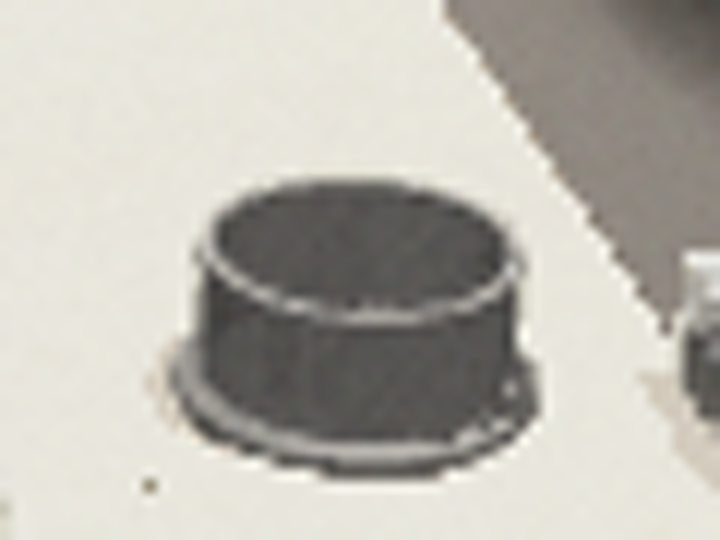

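Pan centre estimates agree to within 2 to 4 mm, giving about (667,15). The fine sieve is at about (596,285.5). Moving above it.

```bash
python3 -m inch '[1,0.5,0,4,0,-1,0, 1,1,0,9,0,-2,0, 1,1.5,0,14,0,-3,0, 1,2,0,19,0,-4,0, 1,2.5,0,24,0,-5,0, 1,3,0,29,0,-6,0, 1,3.5,0,34,0,-7,0, 1,4,0,39,0,-8,0, 1,4.5,1,44,0,-9,0, 1,5,2,49,0,-11,0, 1,5.5,3,54,0,-12.6,0, 1,5.5,4,58,0,-12.6,0]'; python3 -m inch '[1,0.4,0,1.9,0,0,0,1,0.4,0,1.9,0,0,0,1,0.4,0,1.9,0,0,0,1,0.4,0,1.9,0,0,0]' ; python3 - <<'E'
from h import *
plan((596,285.5,70,6.4),(596,285.5,13,6.4))
s=grab("side","6")
crop(s,"c14",220,100,340,210,6)
E
```

```text
clock: 9.35
eef_pos: [593.3, 266.4, 146.8]
tool_rot: [-1.571, 0.002, 0.113]
force: [1.2, 0.0, -0.1]
width: 85.4
clock: 9.75
eef_pos: [596.0, 280.7, 148.6]
tool_rot: [-1.573, 0.001, 0.109]
force: [-0.2, -0.6, -0.1]
width: 85.5
t 9.75 p [596.  280.7 148.6] rpy [-9.014e+01  5.000e-02  6.240e+00] F [-0.2 -0.6 -0.1] w 85.5
[0.06 7.85 0.5 ] [ 0.1 -0.2 -0. ]
[ 0.07 13.55  0.51] [ 0.1 -0.2 -0. ]
```

View pics/c14.png

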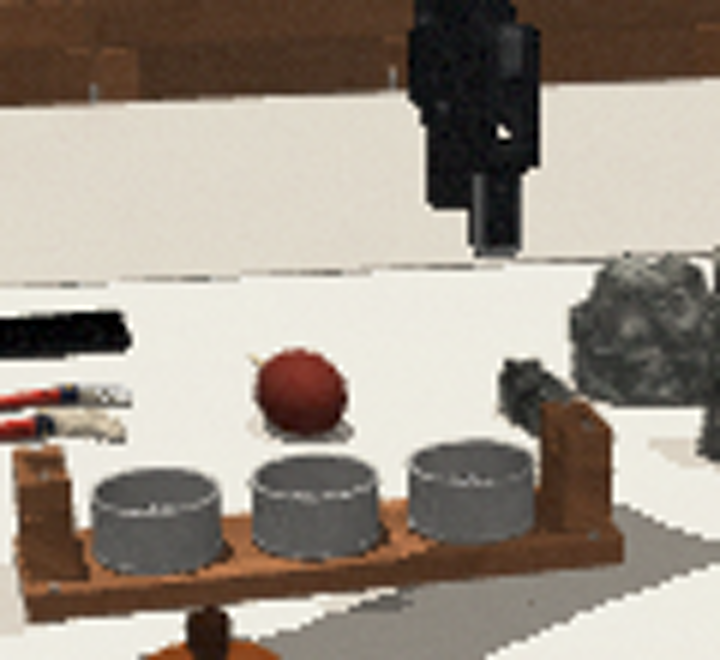

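```bash
python3 -m inch '[1,0,4,0.4,0,0,0, 1,0,8,0.4,0,0,0, 1,0,8,0.4,0,0,0, 1,0,8,0.4,0,0,0, 1,0,8,0.4,0,0,0]' ; python3 - <<'E'
from h import *
plan((596,285.5,13,6.4))
s=grab("side","7")
crop(s,"c15",220,100,340,210,6)
E
```

```text
clock: 10.3
eef_pos: [597.0, 287.8, 71.2]
tool_rot: [-1.57, -0.004, 0.111]
force: [-1.0, -0.7, -0.2]
width: 85.4
t 10.3 p [597.  287.8  71.2] rpy [-89.93  -0.21   6.34] F [-1.  -0.7 -0.2] w 85.4
[-0.15  5.82 -0.23] [-0.1 -0.1  0.2]
```

View pics/c15.png

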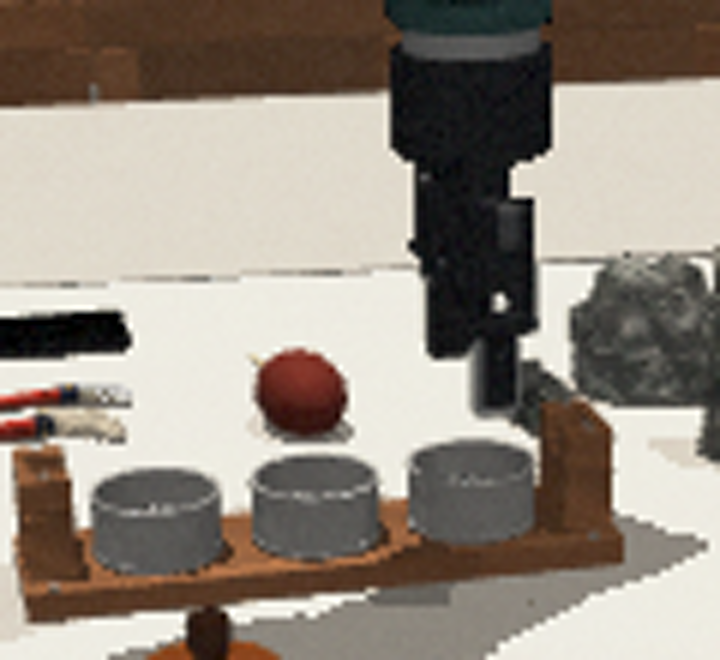

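```bash
python3 - <<'E'
from h import *
s=load("side","7")
q=lambda X:[round((a-b+.4)*6) for a,b in zip(proj(s,X),(220,100))]
print(q((596,285.5,46)), q((597+5.5,287.8-46,84)), q((597+5.5,287.8-46,71)), rim(load("top","5"),(596,285.5),46,28.5,34))
E
```

```text
[470, 456] [497, 410] [496, 436] (array([597., 285.]), np.float64(31.1), 319, 18, 1.2)
```

Finger tip is seen at (495,412) and predicted at (497,410); the sieve rim is at (473,465) and predicted at 470. Now I descend and grasp.

```bash
python3 -m inch '[1,-0.05,3,-0.1,0,0,0, 1,-0.05,5.8,-0.1,0,0,0, 1,-0.05,5.8,-0.1,0,0,0, 1,-0.05,5.8,-0.1,0,0,0, 1,-0.05,5.8,-0.1,0,0,0]'; python3 -m inch '[0,0,0,0,0,0,0, 0,0,0,0,0,0,0, 0,0,0,0,0,0,0, 0,0,0,0,0,0,0, 0,0,0,0,0,0,0]'
```

```text
clock: 10.85
eef_pos: [596.4, 287.6, 13.2]
tool_rot: [-1.569, -0.004, 0.112]
force: [0.0, 0.4, -0.4]
width: 85.3
clock: 11.35
eef_pos: [595.8, 287.2, 13.0]
tool_rot: [-1.57, -0.002, 0.112]
force: [-3.1, -1.1, 8.6]
width: 61.2
```

```bash
python3 -m inch '[0,0,-0.5,0,0,0,0, 0,0,-1.5,0,0,0,0, 0,0,-4,0,0,0,0, 0,0,-8,0,0,0,0, 0,0,-10,0,0,0,0, 0,0,-10,0,0,0,0, 0,0,-10,0,0,0,0]'; python3 - <<'E'
from h import *
plan((667,15,113,6.4),(667,15,31,6.4))
s=grab("side","8"); grab("top","8")
crop(s,"c16",220,100,340,210,6)
E
```

```text
clock: 12.05
eef_pos: [594.7, 286.6, 111.1]
tool_rot: [-1.571, -0.0, 0.112]
force: [-1.5, -0.1, -2.5]
width: 60.6
t 12.05 p [594.7 286.6 111.1] rpy [-9.00e+01 -2.00e-02  6.41e+00] F [-1.5 -0.1 -2.5] w 60.6
[  4.15  -0.19 -27.8 ] [-0.  0.  0.]
[  4.15   8.01 -27.8 ] [-0.  0.  0.]
```

View pics/c16.png

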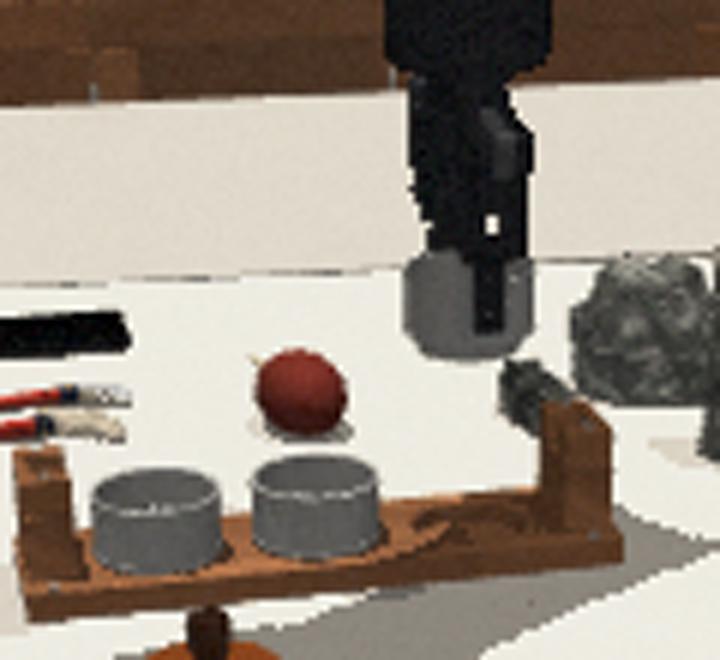

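```bash
python3 - <<'E'
from h import *
s=load("side","8")
q=lambda X:[round((a-b+.4)*6) for a,b in zip(proj(s,X),(220,100))]
print(q((594.7,286.6,124)),q((595.7,286.6,124)),q((594.7,286.6,104)),q((594.7,286.6,144)))
E
```

```text
[467, 300] [469, 300] [467, 341] [467, 259]
```

```bash
python3 - <<'E'
from h import *
t=load("top","0"); print([onz(t,u,v,0).round() for u,v in((158,117),(284,121),(290,122))])
E
python3 -m inch '[0,0.5,-0.2,-3,0,0,0, 0,1,-0.2,-7,0,0,0, 0,1.7,-0.2,-11,0,0,0, 0,2.3,-0.2,-15,0,0,0, 0,2.9,-0.2,-19,0,0,0, 0,3.5,-0.2,-23,0,0,0, 0,3.8,-0.2,-26,0,0,0, 0,4.1,-0.2,-27.8,0,0,0, 0,4.1,-0.2,-27.8,0,0,0, 0,4.1,-0.2,-27.8,0,0,0, 0,4.1,-0.2,-27.8,0,0,0]'; python3 - <<'E'
from h import *
plan((667,15,113,6.4),(667,15,31,6.4))
s=grab("side","9"); t=grab("top","9")
crop(s,"c17",290,120,410,260,5)
crop(t,"c18",200,60,340,200,4)
q=lambda X:[round((a-b+.4)*5) for a,b in zip(proj(s,X),(290,120))]
p=ctrl.read_state()["eef_pos"]
print(q((p[0],p[1],p[2]-7)),q((667,15,32)))
E
```

```text
[array([724., 299.,   0.]), array([738.,   1.,   0.]), array([736., -14.,   0.])]
clock: 13.25
eef_pos: [666.0, 18.4, 112.4]
tool_rot: [-1.569, 0.001, 0.115]
force: [0.0, 0.7, -1.5]
width: 61.0
t 13.25 p [666.   18.4 112.4] rpy [-8.987e+01  4.000e-02  6.600e+00] F [ 0.   0.7 -1.5] w 61.0
[ 0.06 -0.06 -0.35] [-0.1  0.2 -0. ]
[ 0.07  8.14 -0.37] [-0.1  0.2 -0. ]
[276, 349] [271, 497]
```

View pics/c17.png

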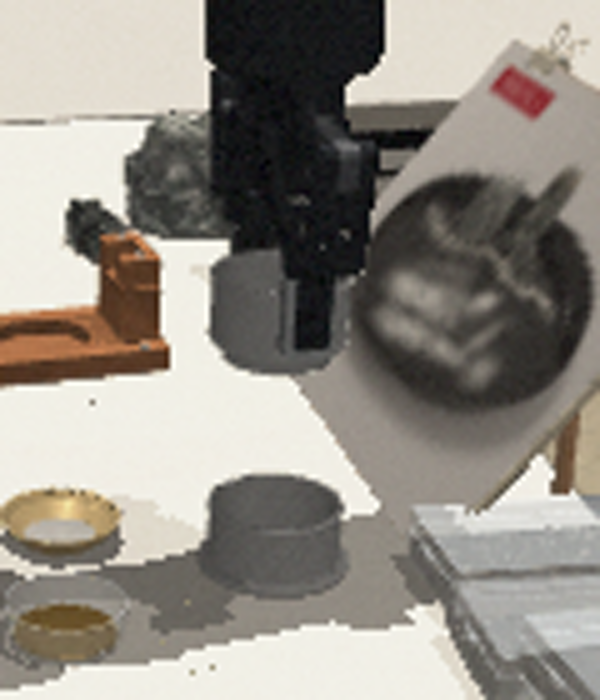

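View pics/c18.png

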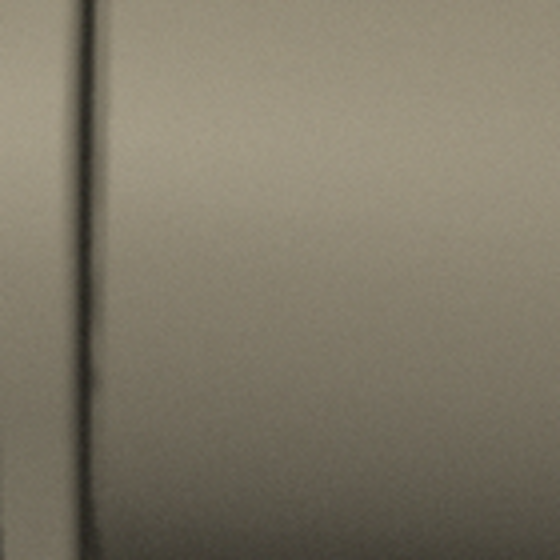

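The top camera is blocked by the arm. In the side crop the sieve is centred at 280 and the pan rim at 275, and both sit about +4 px from their predictions. Lowering to just above the rim.

```bash
python3 -m inch '[0,0.1,2,-0.3,0,0,0, 0,0.1,4,-0.3,0,0,0, 0,0.1,6,-0.3,0,0,0, 0,0.1,6.8,-0.3,0,0,0, 0,0.1,6.8,-0.3,0,0,0, 0,0.1,6.8,-0.3,0,0,0]'; python3 - <<'E'
from h import *
plan((667,15,39,6.4),(667,15,31,6.4))
s=grab("side","10")
crop(s,"c19",300,180,390,250,8)
E
```

```text
clock: 13.95
eef_pos: [668.4, 12.9, 45.5]
tool_rot: [-1.571, -0.001, 0.113]
force: [0.3, 0.3, -0.7]
width: 61.3
t 13.95 p [668.4  12.9  45.5] rpy [-8.999e+01 -6.000e-02  6.450e+00] F [ 0.3  0.3 -0.7] w 61.3
[-0.12  0.65  0.22] [-0.   0.1  0.1]
[-0.12  1.45  0.22] [-0.   0.1  0.1]
```

View pics/c19.png

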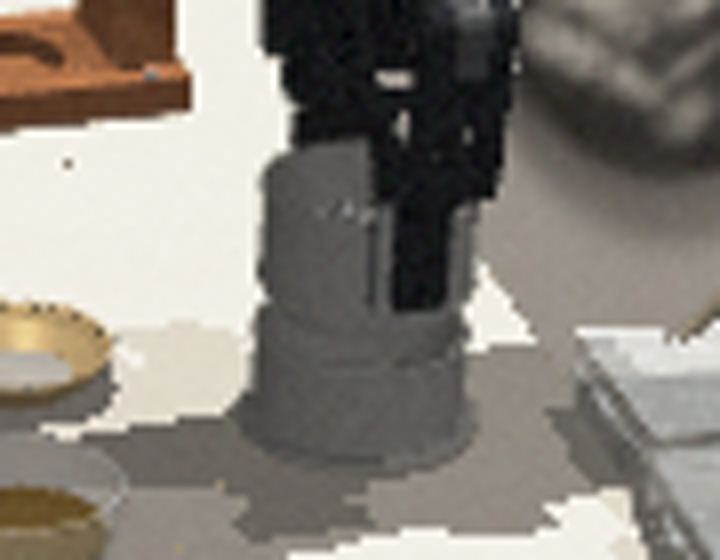

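Sieve is centred at crop x≈368 and the pan at ≈359, so I need about −2 mm in x.

```bash
python3 -m inch '[0,-0.2,0,0.15,0,0,0, 0,-0.2,0.3,0.15,0,0,0, 0,-0.2,0.5,0.15,0,0,0,0,-0.2,0.7,0.15,0,0,0,0,-0.2,0.9,0.15,0,0,0]'; python3 -m inch '[0,0,0.2,0,0,0,0, 0,0,0.4,0,0,0,0, 0,0,0.4,0,0,0,0]'; python3 - <<'E'
from h import *
plan((667,15,31,6.4))
s=grab("side","11")
crop(s,"c20",300,180,390,250,8)
E
```

```text
clock: 14.5
eef_pos: [665.8, 13.5, 35.6]
tool_rot: [-1.571, -0.0, 0.112]
force: [0.7, -0.2, -0.2]
width: 61.4
clock: 14.8
eef_pos: [666.4, 14.1, 31.7]
tool_rot: [-1.57, -0.001, 0.112]
force: [0.4, 2.3, -0.5]
width: 61.0
t 14.8 p [666.4  14.1  31.7] rpy [-8.996e+01 -7.000e-02  6.430e+00] F [ 0.4  2.3 -0.5] w 61.0
[0.07 0.07 0.08] [-0.   0.   0.1]
```

View pics/c20.png

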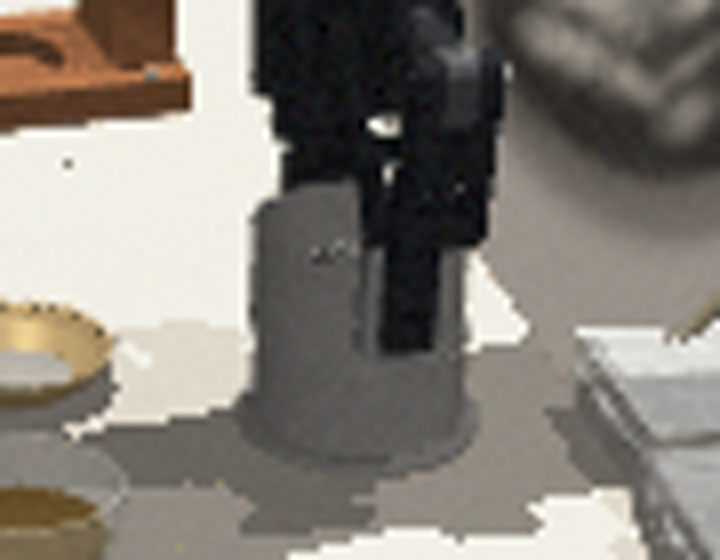

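It's entering; the sides are aligned. Last bit down, then release.

```bash
python3 -m inch '[0,0,0.1,0.05,0,0,0, 0,0,0.1,0.05,0,0,0,0,0,0.1,0.05,0,0,0]'; python3 -m inch '[1,0,0,0,0,0,0, 1,0,0,0,0,0,0, 1,0,0,0,0,0,0, 1,0,0,0,0,0,0, 1,0,0,0,0,0,0, 1,0,-2,0,0,0,0, 1,0,-5,0,0,0,0, 1,0,-9,0,0,0,0, 1,0,-12,0,0,0,0, 1,0,-12,0,0,0,0, 1,0,-12,0,0,0,0]'; python3 - <<'E'
from h import *
plan((441,268.3,150,6.4))
s=grab("side","12")
crop(s,"c21",300,180,390,250,8)
q=lambda X:[round((a-b+.4)*8) for a,b in zip(proj(s,X),(300,180))]
print(q((667,15,64)),q((667,15,32)))
E
```

```text
clock: 15.15
eef_pos: [666.2, 14.1, 31.1]
tool_rot: [-1.571, -0.001, 0.112]
force: [1.1, 0.5, -0.1]
width: 61.4
clock: 16.25
eef_pos: [665.9, 13.9, 151.5]
tool_rot: [-1.571, -0.001, 0.112]
force: [-0.9, -0.1, 0.2]
width: 85.4
t 16.25 p [665.9  13.9 151.5] rpy [-9.001e+01 -7.000e-02  6.400e+00] F [-0.9 -0.1  0.2] w 85.4
[-19.52   0.12  27.79] [0.  0.  0.1]
[360, 216] [354, 316]
```

View pics/c21.png

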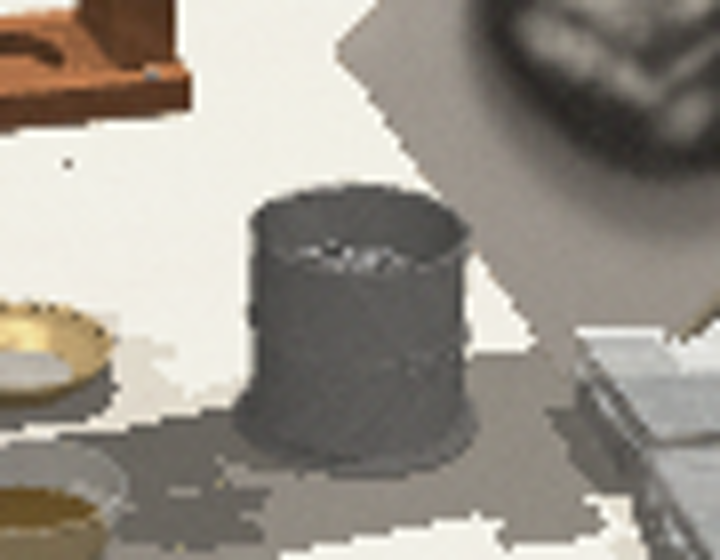

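The fine sieve looks home: rim centre at row ≈226, with the seam about 95 px below its front rim against 100 predicted. Next is the middle sieve, nearest the robot.

```bash
python3 -m inch '[1,-2,0,3,0,0,0, 1,-5,0,7,0,0,0, 1,-8,0,11,0,0,0, 1,-11,0,15,0,0,0, 1,-13.5,0,19,0,0,0, 1,-16,0,23,0,0,0, 1,-18.5,0,26.5,0,0,0, 1,-19.5,2,27.8,0,0,0, 1,-19.5,6,27.8,0,0,0,1,-19.5,7.5,27.8,0,0,0,1,-19.5,7.5,27.8,0,0,0,1,-19.5,7.5,27.8,0,0,0]'; python3 - <<'E'
from h import *
plan((441.5,268.3,13,6.4))
s=grab("side","13"); t=grab("top","13")
crop(s,"c22",190,100,310,210,6)
crop(t,"c23",235,90,325,180,8)
print("nest",rim(t,(667,15),64,28.5,34),rim(t,(667,15),64,25.5,30))
p=ctrl.read_state()["eef_pos"]
q=lambda X:[round((a-b+.4)*6) for a,b in zip(proj(s,X),(190,100))]
print(q((441.5,268.3,46)),q((p[0]+5,p[1]-46,p[2]+13)))
E
```

```text
clock: 17.5
eef_pos: [440.4, 268.1, 75.1]
tool_rot: [-1.572, 0.002, 0.112]
force: [0.5, -0.6, -1.3]
width: 85.3
t 17.5 p [440.4 268.1  75.1] rpy [-90.05   0.1    6.4 ] F [ 0.5 -0.6 -1.3] w 85.3
[0.12 6.21 0.02] [ 0.1  0.  -0.1]
nest (array([664.7,  14.6]), np.float64(30.1), 359, 18, 0.77) (array([667.9,  15.8]), np.float64(27.6), 213, 15, 0.93)
[334, 484] [342, 430]
```

View pics/c22.png

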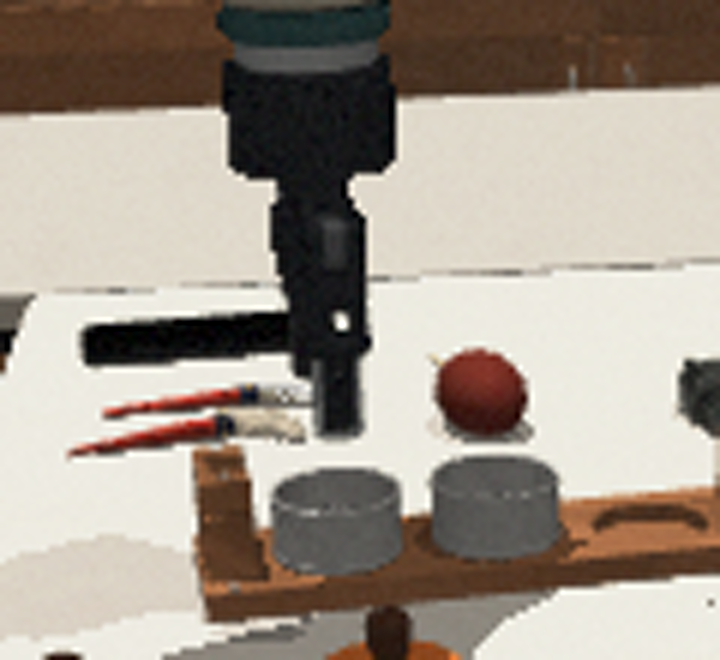

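View pics/c23.png

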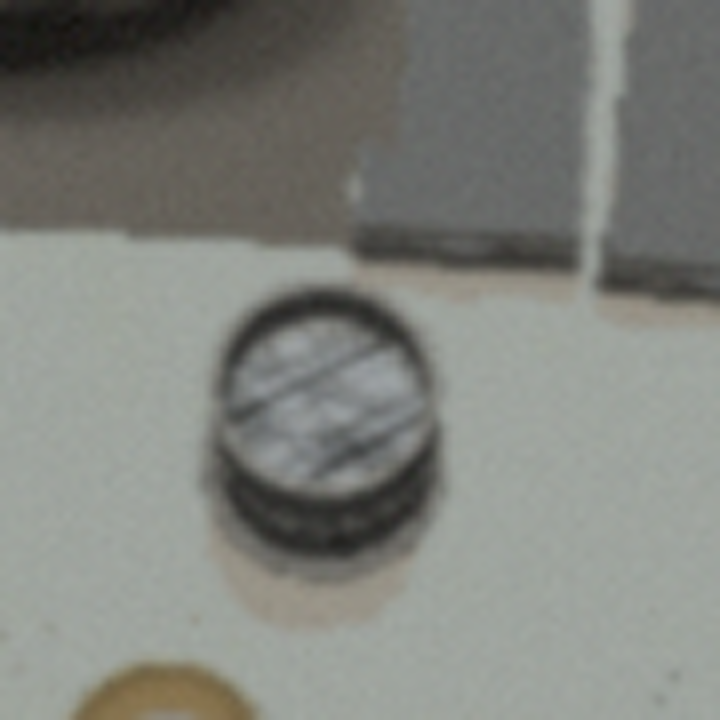

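The top view shows the fine sieve on the pan at (275,140), about (666.5,15) in world coordinates, smooth mesh visible. Now I grasp the middle sieve.

```bash
python3 -m inch '[1,0.1,3,0,0,0,0, 1,0.1,6.1,0,0,0,0, 1,0.1,6.1,0,0,0,0, 1,0.1,6.1,0,0,0,0, 1,0.1,6.1,0,0,0,0, 0,0.1,6.1,0,0,0,0, 0,0.1,6.1,0,0,0,0, 0,0.1,6.1,0,0,0,0, 0,0.1,6.1,0,0,0,0, 0,0.1,6.1,0,0,0,0, 0,0.1,6.1,0,0,0,0]'
```

```text
clock: 18.7
eef_pos: [442.7, 269.1, 16.7]
tool_rot: [-1.57, -0.002, 0.112]
force: [-1.0, -1.2, 12.5]
width: 61.2
```

```bash
python3 -m inch '[0,0,-0.5,0,0,0,0, 0,0,-1.5,0,0,0,0, 0,0,-4,0,0,0,0, 0,0,-8,0,0,0,0, 0,0,-11,0,0,0,0, 0,0,-12,0,0,0,0, 0,0,-12,0,0,0,0]'; python3 - <<'E'
from h import *
plan((666.5,15,135,6.4))
s=grab("side","14")
crop(s,"c24",190,100,310,210,6)
p=ctrl.read_state()["eef_pos"]
q=lambda X:[round((a-b+.4)*6) for a,b in zip(proj(s,X),(190,100))]
print(q((p[0],p[1],p[2]+13)),q((p[0],p[1],p[2]-10.7)),q((p[0],p[1],p[2]+29.3)))
E
```

```text
clock: 19.4
eef_pos: [442.8, 269.1, 136.5]
tool_rot: [-1.569, -0.003, 0.112]
force: [0.1, 0.2, -1.7]
width: 60.4
t 19.4 p [442.8 269.1 136.5] rpy [-89.91  -0.18   6.4 ] F [ 0.1  0.2 -1.7] w 60.4
[ 19.4    0.17 -27.74] [-0.1 -0.   0.2]
[323, 276] [326, 326] [321, 241]
```

View pics/c24.png

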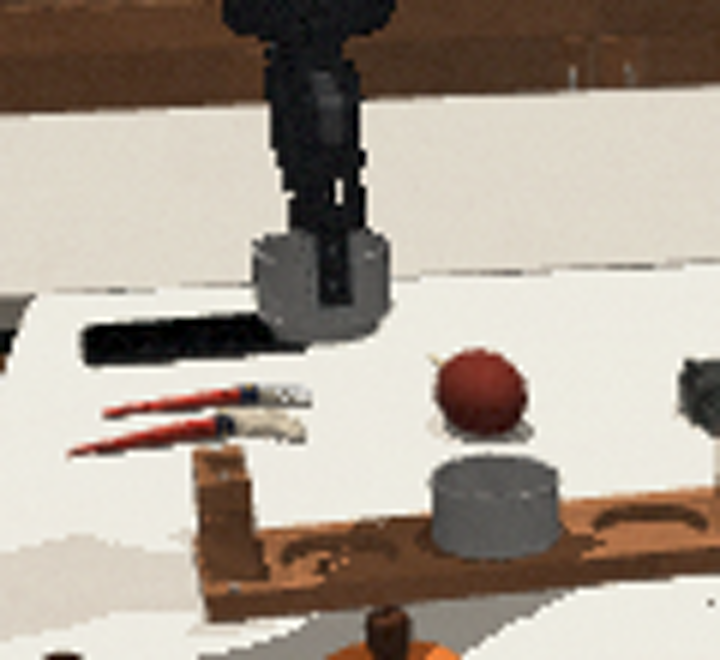

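```bash
python3 -m inch '[0,1.5,0,-2,0,0,0, 0,4,0,-5.5,0,0,0, 0,6.5,0,-9,0,0,0, 0,9,0,-13,0,0,0, 0,11.5,0,-17,0,0,0, 0,14,0,-20,0,0,0, 0,16.5,0,-23.5,0,0,0, 0,18.5,0,-26.3,0,0,0, 0,19.5,0.5,-27.8,0,0,0,0,19.5,3,-27.8,0,0,0,0,19.5,4,-27.8,0,0,0,0,19.5,4,-27.8,0,0,0]';python3 -m inch '[0,0,0,0,0,0,0,0,0,0,0,0,0,0]'; python3 - <<'E'
from h import *
plan((667.3,14.5,80,6.4),(667.3,14.5,66.7,6.4))
s=grab("side","15")
crop(s,"c25",300,150,390,250,7)
E
```

```text
clock: 20.65
eef_pos: [663.7, 14.6, 91.1]
tool_rot: [-1.57, 0.007, 0.113]
force: [-0.5, 0.2, -1.5]
width: 60.7
clock: 20.85
eef_pos: [667.0, 15.0, 95.5]
tool_rot: [-1.571, -0.001, 0.113]
force: [1.1, -0.4, -1.1]
width: 60.5
t 20.85 p [667.   15.   95.5] rpy [-8.999e+01 -6.000e-02  6.470e+00] F [ 1.1 -0.4 -1.1] w 60.5
[ 0.02  1.55 -0.05] [-0.   0.1  0.1]
[ 0.02  2.88 -0.05] [-0.   0.1  0.1]
```

View pics/c25.png

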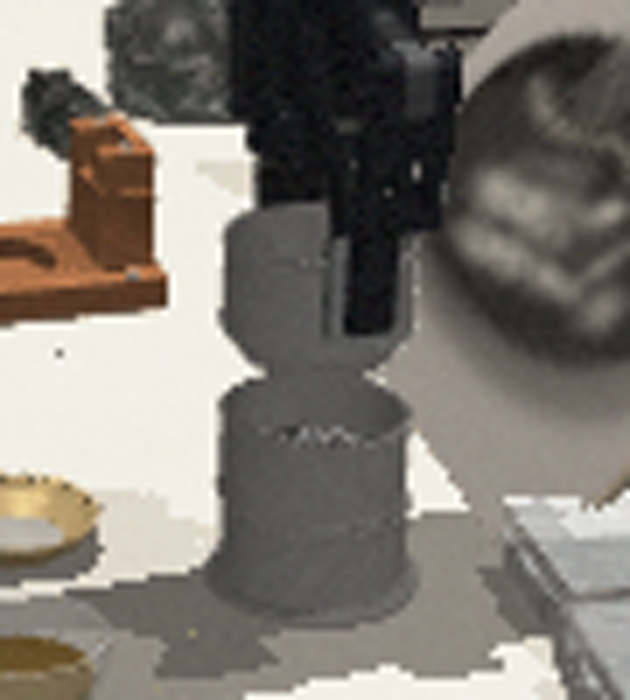

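The sieve (318) and nest rim (315) are aligned once the lean with height is allowed for. Descending.

```bash
python3 -m inch '[0,0,0.8,0,0,0,0, 0,0,1.5,0,0,0,0, 0,0,1.9,0,0,0,0, 0,0,2.2,0,0,0,0, 0,0,2.5,0,0,0,0, 0,0,2.8,0,0,0,0,0,0,2.8,0,0,0,0,0,0,2.8,0,0,0,0]'; python3 - <<'E'
from h import *
plan((667.3,14.5,66.7,6.4))
s=grab("side","16")
crop(s,"c26",300,150,390,250,7)
E
```

```text
clock: 21.7
eef_pos: [666.9, 14.2, 66.9]
tool_rot: [-1.571, -0.0, 0.112]
force: [0.9, 0.3, -0.2]
width: 61.2
t 21.7 p [666.9  14.2  66.9] rpy [-9.00e+01 -3.00e-02  6.41e+00] F [ 0.9  0.3 -0.2] w 61.2
[0.04 0.02 0.03] [-0.  0.  0.]
```

View pics/c26.png

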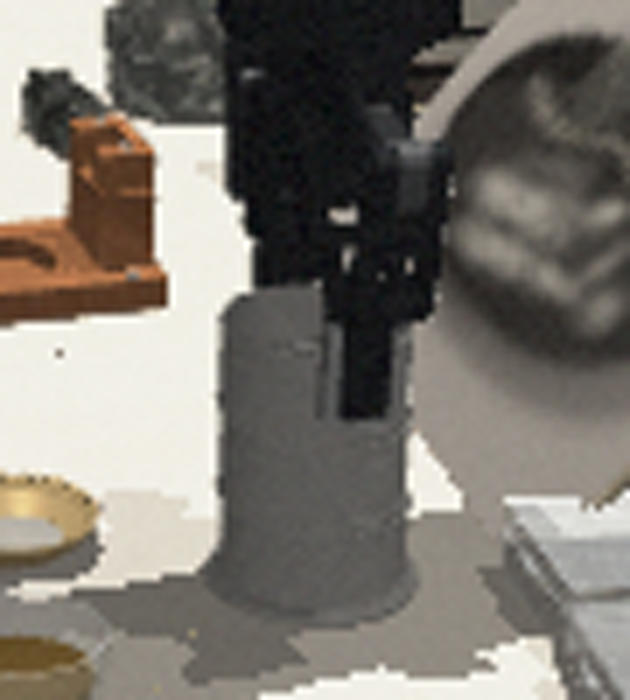

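Seated, with no force. Releasing and going back for the coarse sieve, now the only one in the rack at its centre.

```bash
python3 -m inch '[0,0,0.05,0,0,0,0, 1,0,0,0,0,0,0, 1,0,0,0,0,0,0, 1,0,0,0,0,0,0, 1,0,0,0,0,0,0, 1,0,0,0,0,0,0, 1,0,-2,0,0,0,0, 1,0,-5,0,0,0,0, 1,0,-8,0,0,0,0, 1,0,-10,0,0,0,0, 1,0,-10,0,0,0,0, 1,0,-10,0,0,0,0]'; python3 - <<'E'
from h import *
plan((518.5,277,90,6.4))
s=grab("side","17")
crop(s,"c27",300,150,390,250,7)
q=lambda X:[round((a-b+.4)*7) for a,b in zip(proj(s,X),(300,150))]
print(q((667,15,96)),q((667,15,64)))
E
```

```text
clock: 22.95
eef_pos: [666.6, 14.0, 166.7]
tool_rot: [-1.571, -0.0, 0.112]
force: [0.1, 1.6, -1.2]
width: 85.2
t 22.95 p [666.6  14.  166.7] rpy [-90.01  -0.     6.41] F [ 0.1  1.6 -1.2] w 85.2
[-11.78   7.66  27.79] [0. 0. 0.]
[320, 310] [315, 399]
```

View pics/c27.png

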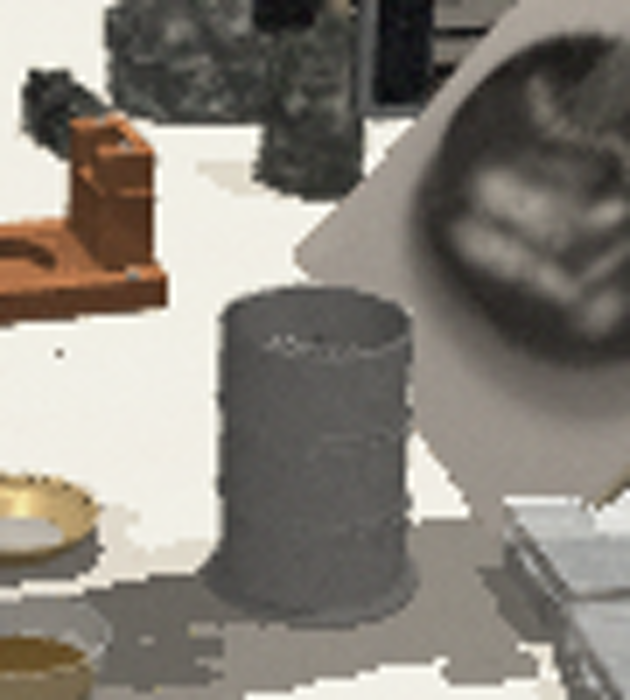

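The nest is now a straight column with its rim centre at about (316,320), seams in the right places. On to the coarse sieve.

```bash
python3 -m inch '[1,-1.5,0,3,0,0,0, 1,-3,0,7,0,0,0, 1,-4.7,0,11,0,0,0, 1,-6.4,0,15,0,0,0, 1,-8,0,19,0,0,0, 1,-9.7,0,23,0,0,0, 1,-11,1,26,0,0,0, 1,-11.8,4,27.8,0,0,0, 1,-11.8,8,27.8,0,0,0, 1,-11.8,8.5,27.8,0,0,0,1,-11.8,8.5,27.8,0,0,0,1,-11.8,8.5,27.8,0,0,0]'; python3 - <<'E'
from h import *
plan((518.5,277,13,6.4))
s=grab("side","18"); t=grab("top","18")
crop(s,"c28",210,100,330,210,6)
crop(t,"c29",235,90,325,180,8)
print("nest",rim(t,(667,15),96,28.5,34),rim(t,(667,15),96,25.5,30))
p=ctrl.read_state()["eef_pos"]
q=lambda X:[round((a-b+.4)*6) for a,b in zip(proj(s,X),(210,100))]
print(q((518.5,277,46)),q((p[0]+5,p[1]-46,p[2]+13)))
E
```

```text
clock: 24.2
eef_pos: [519.5, 276.7, 82.6]
tool_rot: [-1.571, -0.001, 0.111]
force: [0.6, -0.1, 0.2]
width: 85.2
t 24.2 p [519.5 276.7  82.6] rpy [-8.999e+01 -6.000e-02  6.330e+00] F [ 0.6 -0.1  0.2] w 85.2
[-0.1   6.96  0.04] [-0.  -0.1  0.1]
nest (array([663. ,  14.5]), np.float64(30.0), 373, 18, 0.95) (array([665.7,  14.9]), np.float64(27.9), 233, 15, 0.76)
[373, 470] [392, 400]
```

View pics/c28.png

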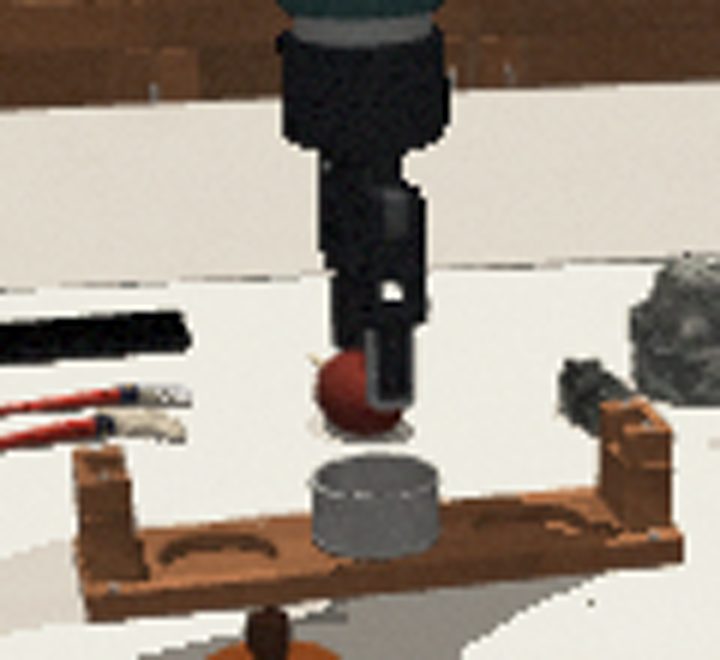

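View pics/c29.png

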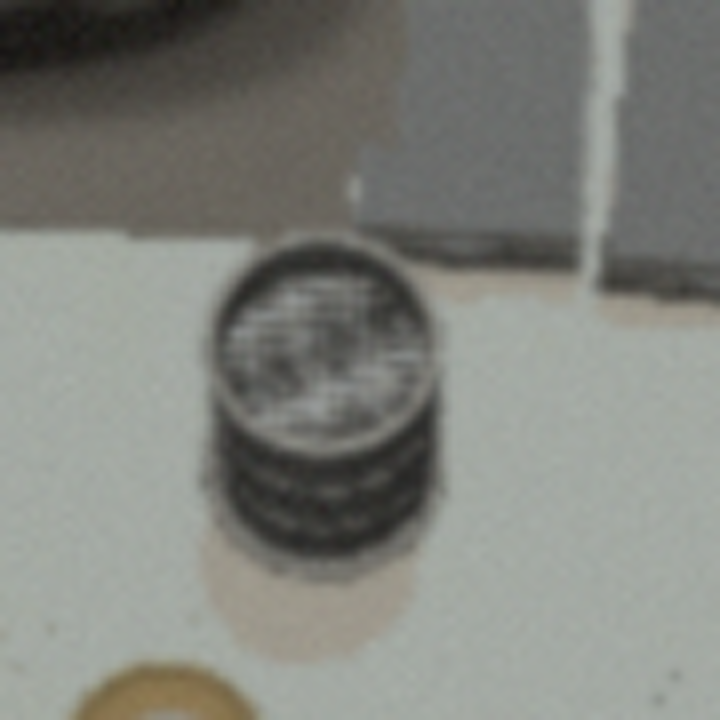

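The top view shows the middle sieve's dense mesh on the nest. Grasping the coarse sieve.

```bash
python3 -m inch '[1,0,3,0,0,0,0, 1,0,6,0,0,0,0, 1,0,6.9,0,0,0,0, 1,0,6.9,0,0,0,0, 1,0,6.9,0,0,0,0,1,0,6.9,0,0,0,0]'; python3 -m inch '[0,0,0,0,0,0,0, 0,0,0,0,0,0,0, 0,0,0,0,0,0,0, 0,0,0,0,0,0,0, 0,0,0,0,0,0,0]';  python3 -m inch '[0,0,-0.5,0,0,0,0, 0,0,-1.5,0,0,0,0, 0,0,-4,0,0,0,0, 0,0,-8,0,0,0,0, 0,0,-12,0,0,0,0, 0,0,-15,0,0,0,0,0,0,-15,0,0,0,0, 0,0,-15,0,0,0,0]'; python3 - <<'E'
from h import *
plan((667,14.5,160,6.4))
s=grab("side","19")
crop(s,"c30",210,80,330,190,6)
p=ctrl.read_state()["eef_pos"]
q=lambda X:[round((a-b+.4)*6) for a,b in zip(proj(s,X),(210,80))]
print(q((p[0],p[1],p[2]+13)))
E
```

```text
clock: 24.9
eef_pos: [519.6, 277.8, 14.4]
tool_rot: [-1.57, -0.003, 0.112]
force: [-0.8, -0.0, -0.2]
width: 85.6
clock: 25.4
eef_pos: [519.0, 277.5, 14.3]
tool_rot: [-1.57, -0.002, 0.111]
force: [-1.6, -1.0, 8.6]
width: 60.7
clock: 26.2
eef_pos: [518.5, 277.1, 163.6]
tool_rot: [-1.57, -0.001, 0.112]
force: [-0.5, -0.7, -1.1]
width: 60.4
t 26.2 p [518.5 277.1 163.6] rpy [-8.998e+01 -7.000e-02  6.400e+00] F [-0.5 -0.7 -1.1] w 60.4
[ 11.83   0.37 -27.76] [-0.   0.   0.1]
[364, 326]
```

View pics/c30.png

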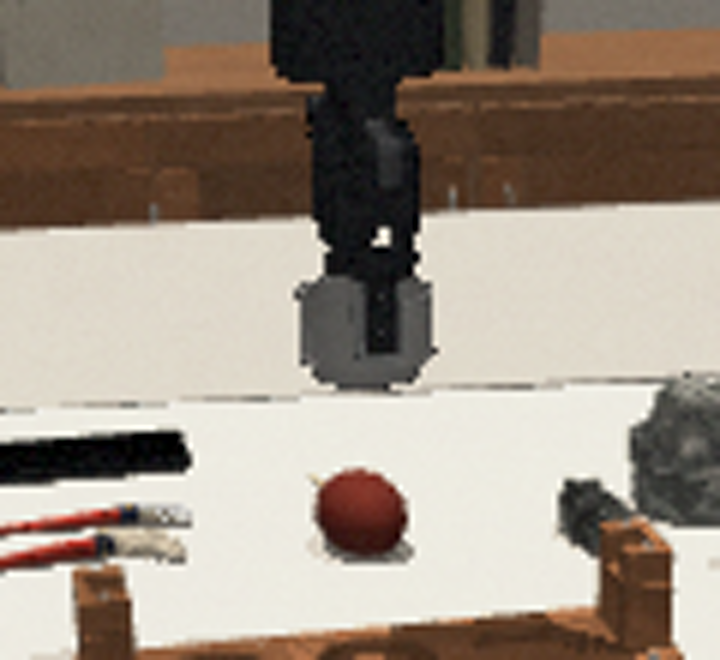

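```bash
python3 -m inch '[0,1,0,-2.5,0,0,0, 0,2.5,0,-6,0,0,0, 0,4,0,-10,0,0,0, 0,5.7,0,-14,0,0,0, 0,7.4,0,-18,0,0,0, 0,9,0,-22,0,0,0, 0,10.6,0,-25.5,0,0,0, 0,11.8,0.5,-27.8,0,0,0, 0,11.8,2.5,-27.8,0,0,0,0,11.8,4,-27.8,0,0,0,0,11.8,4,-27.8,0,0,0,0,11.8,4,-27.8,0,0,0]';python3 -m inch '[0,0,0,0,0,0,0,0,0,0,0,0,0,0]'; python3 - <<'E'
from h import *
plan((666.5,14.3,96.3,6.4))
s=grab("side","20")
crop(s,"c31",300,120,390,220,7)
E
```

```text
clock: 27.45
eef_pos: [665.7, 15.5, 121.7]
tool_rot: [-1.57, 0.002, 0.114]
force: [0.8, -0.9, -0.4]
width: 60.1
clock: 27.65
eef_pos: [667.2, 14.8, 123.8]
tool_rot: [-1.571, -0.001, 0.113]
force: [-0.2, 0.1, -0.7]
width: 60.4
t 27.65 p [667.2  14.8 123.8] rpy [-9.00e+01 -8.00e-02  6.47e+00] F [-0.2  0.1 -0.7] w 60.4
[-0.08  2.75 -0.05] [-0.   0.1  0.1]
```

View pics/c31.png

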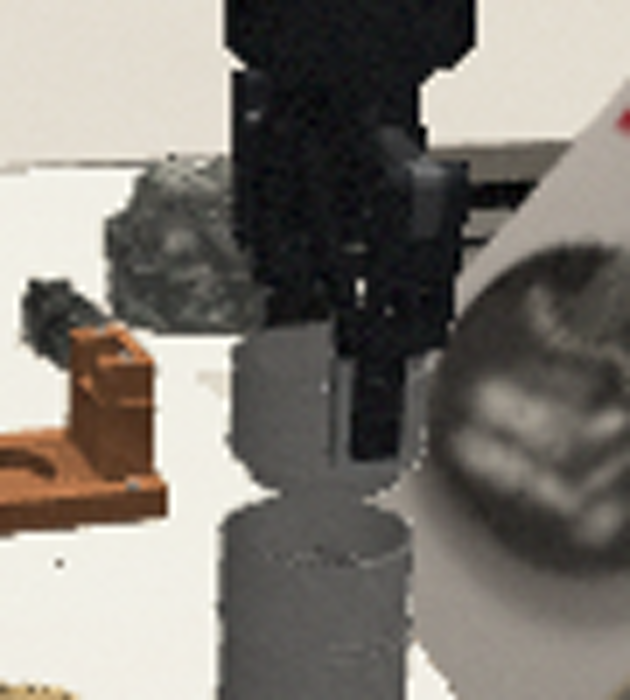

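The sieve is at 328 and the rim at 316, of which about 6 px is perspective lean. I'll correct by −1.5 mm in x and descend.

```bash
python3 -m inch '[0,-0.15,0.6,0,0,0,0, 0,-0.15,1.2,0,0,0,0, 0,-0.15,1.7,0,0,0,0, 0,-0.15,2.0,0,0,0,0, 0,-0.15,2.3,0,0,0,0, 0,-0.15,2.6,0,0,0,0,0,-0.15,2.7,0,0,0,0,0,-0.15,2.7,0,0,0,0]'; python3 - <<'E'
from h import *
plan((666,14.3,96.3,6.4))
s=grab("side","21")
crop(s,"c32",300,150,390,250,7)
E
```

```text
clock: 28.5
eef_pos: [665.4, 14.0, 96.3]
tool_rot: [-1.571, -0.0, 0.112]
force: [-1.6, -0.6, 3.5]
width: 60.3
t 28.5 p [665.4  14.   96.3] rpy [-9.0e+01 -2.0e-02  6.4e+00] F [-1.6 -0.6  3.5] w 60.3
[0.06 0.   0.03] [0. 0. 0.]
```

View pics/c32.png

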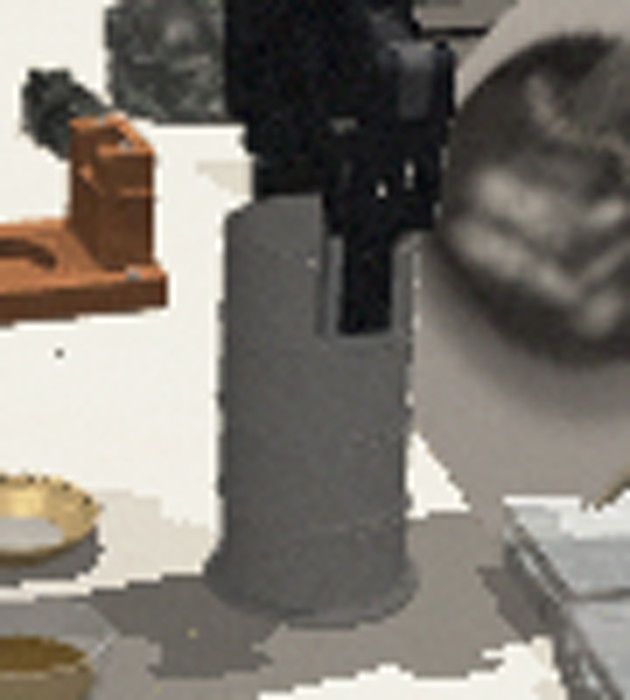

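```bash
python3 -m inch '[1,0,0,0,0,0,0, 1,0,0,0,0,0,0, 1,0,0,0,0,0,0, 1,0,0,0,0,0,0, 1,0,0,0,0,0,0, 1,0,-2,0,0,0,0, 1,0,-5,0,0,0,0, 1,0,-8,0,0,0,0, 1,0,-10,0,0,0,0, 1,0,-10,0,0,0,0, 1,0,-10,0,0,0,0]'; python3 - <<'E'
from h import *
plan((467,30,120,6.4))
s=grab("side","22")
crop(s,"c33",300,150,390,250,7)
q=lambda X:[round((a-b+.4)*7) for a,b in zip(proj(s,X),(300,150))]
print(q((667,15,128)),q((667,15,96)))
E
```

```text
clock: 29.65
eef_pos: [665.1, 13.9, 195.7]
tool_rot: [-1.571, -0.0, 0.112]
force: [0.1, 1.1, -0.2]
width: 85.5
t 29.65 p [665.1  13.9 195.7] rpy [-90.   -0.    6.4] F [ 0.1  1.1 -0.2] w 85.5
[-19.5    7.56   3.81] [0. 0. 0.]
[325, 218] [320, 310]
```

View pics/c33.png

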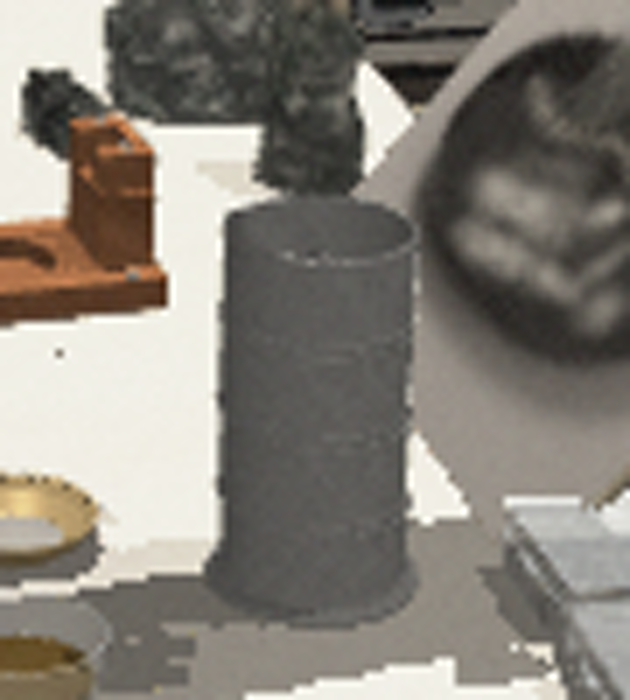

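The column is straight with even seams and the rim at (321,230). Now the lid (top view pixel 261,231).

```bash
python3 -m inch '[1,-3,0,0.5,0,0,0, 1,-7,0,1.3,0,0,0, 1,-11,0,2,0,0,0, 1,-15,2,3,0,0,0, 1,-18,5,3.6,0,0,0, 1,-19.5,9,3.8,0,0,0, 1,-19.5,12,3.8,0,0,0, 1,-19.5,12,3.8,0,0,0,1,-19.5,12,3.8,0,0,0,1,-19.5,12,3.8,0,0,0]'; python3 - <<'E'
from h import *
plan((467,30,15,6.4))
s=grab("side","23"); t=grab("top","23")
crop(s,"c34",210,140,330,250,6)
crop(t,"c35",235,70,325,200,6)
p=ctrl.read_state()["eef_pos"]
q=lambda X:[round((a-b+.4)*6) for a,b in zip(proj(s,X),(210,140))]
print(q((467,30,38)),q((p[0]+5,p[1]-46,p[2]+13)))
print("nest",rim(t,(666,15),128,28.5,34),rim(t,(666,15),128,25.5,30))
E
```

```text
clock: 30.7
eef_pos: [468.3, 30.1, 76.7]
tool_rot: [-1.571, -0.002, 0.112]
force: [0.4, -0.4, -0.4]
width: 85.2
t 30.7 p [468.3  30.1  76.7] rpy [-89.99  -0.11   6.4 ] F [ 0.4 -0.4 -0.4] w 85.2
[-0.15  6.17  0.01] [-0.  -0.   0.1]
[292, 476] [309, 403]Traceback (most recent call last):
  File "<stdin>", line 9, in <module>
  File "h.py", line 32, in rim
    dd=np.hypot(*(P-c).T); Q=P[(dd>rlo)&(dd<rhi)]
                  ~^~
ValueError: operands could not be broadcast together with shapes (0,) (2,)
```

View pics/c34.png

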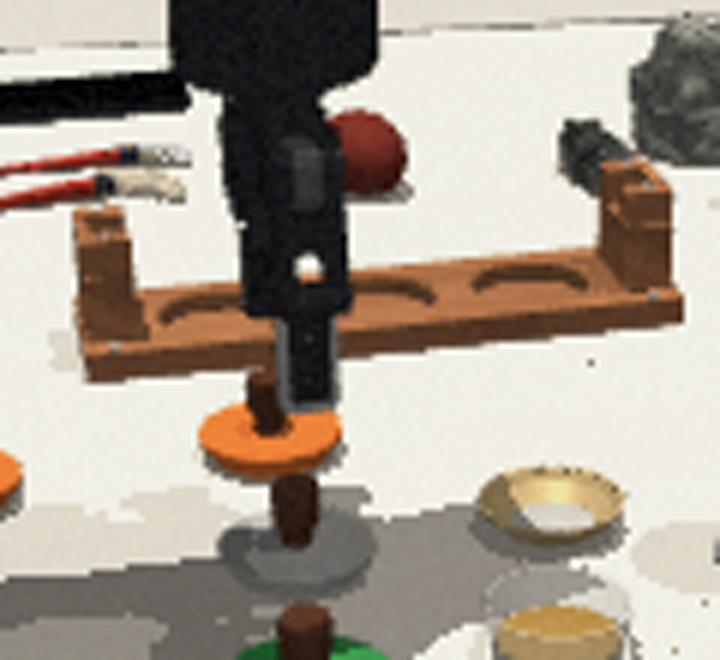

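View pics/c35.png

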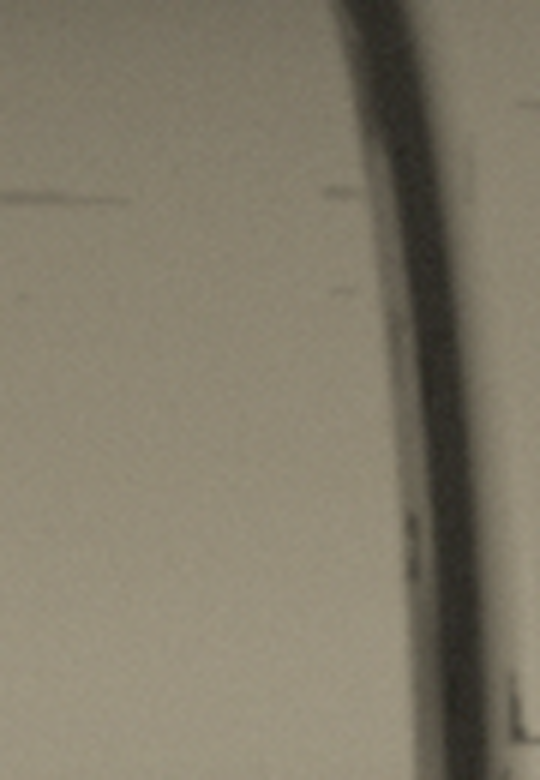

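The knob is at (295,478), predicted (292,476). The open fingers are to either side of the grey-steel lid, so I descend and grasp the knob.

```bash
python3 -m inch '[1,-0.05,3,0,0,0,0, 1,-0.05,5,0,0,0,0, 1,-0.05,6.1,0,0,0,0, 1,-0.05,6.1,0,0,0,0, 1,-0.05,6.1,0,0,0,0]'; python3 -m inch '[0,0,0,0,0,0,0, 0,0,0,0,0,0,0, 0,0,0,0,0,0,0, 0,0,0,0,0,0,0, 0,0,0,0,0,0,0, 0,0,0,0,0,0,0, 0,0,0,0,0,0,0, 0,0,0,0,0,0,0]'; python3 -m inch '[0,0,-1,0,0,0,0, 0,0,-3,0,0,0,0, 0,0,-7,0,0,0,0, 0,0,-11,0,0,0,0, 0,0,-15,0,0,0,0, 0,0,-18,0,0,0,0, 0,0,-18,0,0,0,0,0,0,-18,0,0,0,0]'; python3 - <<'E'
from h import *
plan((666,14,195,6.4))
s=grab("side","24")
crop(s,"c36",210,100,330,210,6)
p=ctrl.read_state()["eef_pos"]
q=lambda X:[round((a-b+.4)*6) for a,b in zip(proj(s,X),(210,100))]
print(q((p[0],p[1],p[2]-4)))
E
```

```text
clock: 31.3
eef_pos: [467.4, 29.9, 15.5]
tool_rot: [-1.57, -0.001, 0.112]
force: [0.1, -0.1, -0.2]
width: 85.3
clock: 32.1
eef_pos: [466.8, 29.9, 15.3]
tool_rot: [-1.571, -0.001, 0.112]
force: [-0.7, -0.6, 6.6]
width: 17.2
clock: 32.9
eef_pos: [466.6, 29.6, 195.4]
tool_rot: [-1.571, -0.001, 0.111]
force: [-0.7, -1.3, -1.4]
width: 16.9
t 32.9 p [466.6  29.6 195.4] rpy [-9.002e+01 -6.000e-02  6.380e+00] F [-0.7 -1.3 -1.4] w 16.9
[19.65  0.06 -3.77] [ 0.  -0.   0.1]
[271, 340]
```

View pics/c36.png

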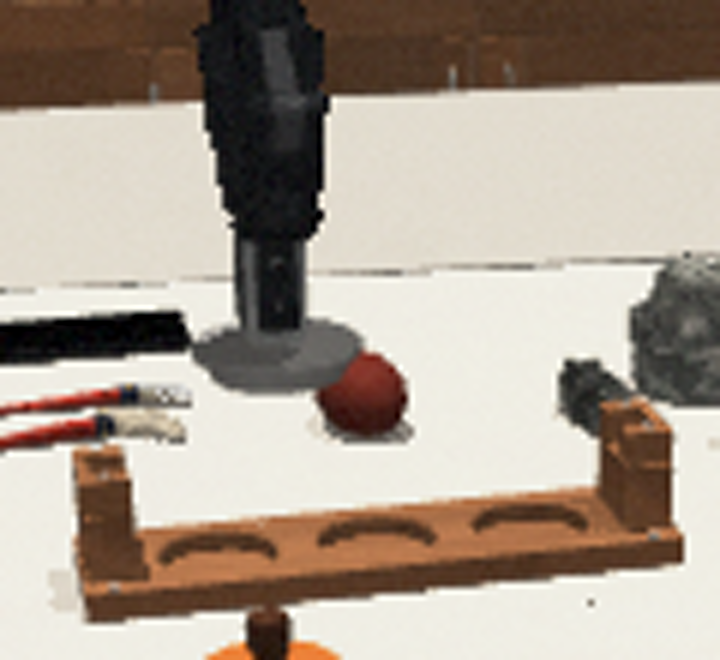

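The lid is held level, about 2 mm +x of the TCP. Moving over the nest.

```bash
python3 -m inch '[0,2.5,0,-0.5,0,0,0, 0,6,0,-1.1,0,0,0, 0,10,0,-1.9,0,0,0, 0,14,0,-2.7,0,0,0, 0,17,0,-3.3,0,0,0, 0,19,0,-3.7,0,0,0, 0,19.5,1.5,-3.8,0,0,0, 0,19.5,3,-3.8,0,0,0,0,19.5,3.2,-3.8,0,0,0,0,19.5,3.2,-3.8,0,0,0,0,19.5,3.2,-3.8,0,0,0]'; python3 - <<'E'
from h import *
plan((664.5,14,135.3,6.4))
s=grab("side","25")
crop(s,"c37",300,120,390,220,7)
q=lambda X:[round((a-b+.4)*7) for a,b in zip(proj(s,X),(300,120))]
p=ctrl.read_state()["eef_pos"]
print(q((666,15,128)),q((666,15,160)),q((666,15,96)),q((p[0],p[1],p[2]-5)))
E
```

```text
clock: 34.05
eef_pos: [664.1, 14.1, 163.0]
tool_rot: [-1.571, 0.0, 0.112]
force: [-0.7, 0.2, -0.3]
width: 16.8
t 34.05 p [664.1  14.1 163. ] rpy [-9.00e+01  2.00e-02  6.44e+00] F [-0.7  0.2 -0.3] w 16.8
[ 0.04  2.77 -0.01] [ 0.  0. -0.]
[322, 428] [327, 333] [317, 520] [323, 339]
```

View pics/c37.png

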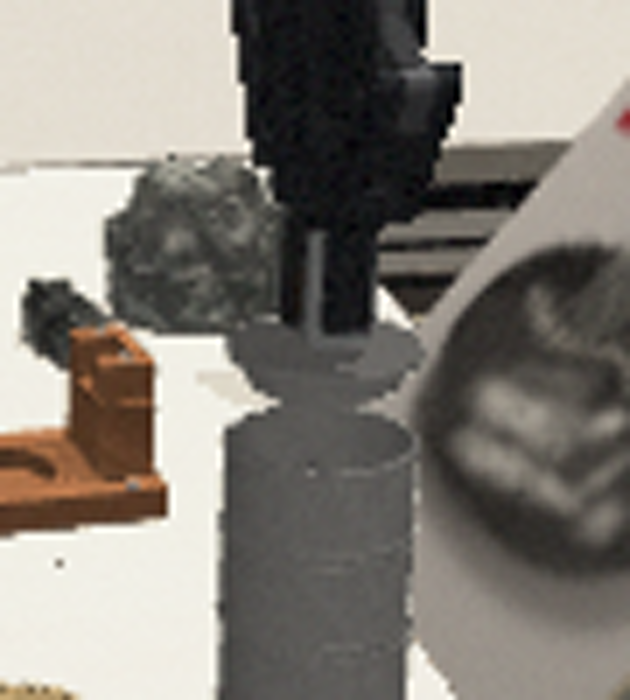

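Lid is centred at 326 and the rim at 320, with about 5 px of lean expected, so they're aligned. Lowering.

```bash
python3 -m inch '[0,0,0.7,0,0,0,0, 0,0,1.3,0,0,0,0, 0,0,1.8,0,0,0,0, 0,0,2.1,0,0,0,0, 0,0,2.4,0,0,0,0, 0,0,2.6,0,0,0,0,0,0,2.75,0,0,0,0,0,0,2.75,0,0,0,0,0,0,2.75,0,0,0,0]'; python3 - <<'E'
from h import *
plan((664.5,14,135.3,6.4))
s=grab("side","26")
crop(s,"c38",300,120,390,220,7)
E
```

```text
clock: 35.0
eef_pos: [664.8, 13.9, 135.4]
tool_rot: [-1.571, -0.0, 0.112]
force: [0.3, -0.3, -1.8]
width: 16.9
t 35.0 p [664.8  13.9 135.4] rpy [-9.00e+01 -1.00e-02  6.41e+00] F [ 0.3 -0.3 -1.8] w 16.9
[-0.03  0.01  0.01] [0. 0. 0.]
```

View pics/c38.png

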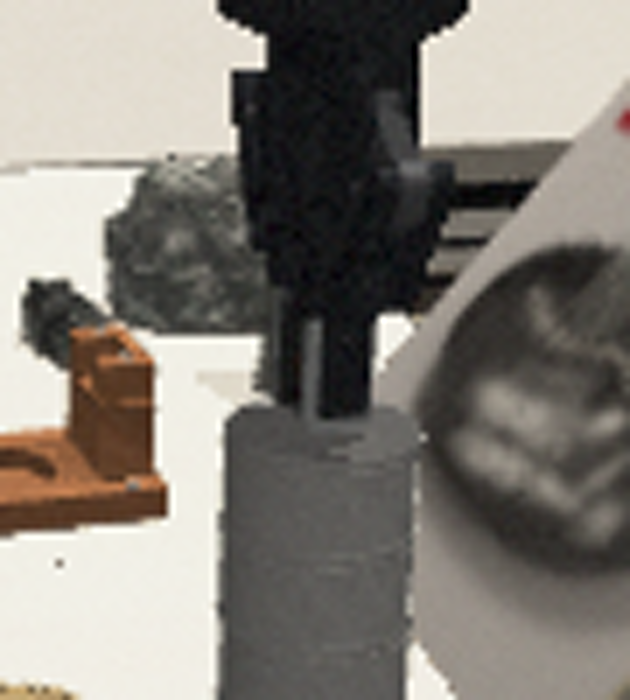

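```bash
python3 -m inch '[0,0,0.1,0,0,0,0, 0,0,0.1,0,0,0,0, 0,0,0.1,0,0,0,0]'; python3 -m inch '[1,0,0,0,0,0,0, 1,0,0,0,0,0,0, 1,0,0,0,0,0,0, 1,0,0,0,0,0,0, 1,0,0,0,0,0,0, 1,0,-2,0,0,0,0, 1,0,-5,0,0,0,0, 1,0,-9,0,0,0,0, 1,0,-12,0,0,0,0, 1,-3,-12,4,0,0,0, 1,-6,-12,8,0,0,0,1,-9,-12,12,0,0,0]';python3 -m inch '[1,-3,0,4,0,0,0,1,-5,0,8,0,0,0,1,-7,0,12,0,0,0,1,-9,0,16,0,0,0,1,-9,0,16,0,0,0,1,-9,0,16,0,0,0]'; python3 - <<'E'
from h import *
plan((664.5,14,135.3,6.4))
s=grab("side","27"); t=grab("top","27")
crop(s,"c39",300,120,390,220,7)
crop(t,"c40",200,40,330,240,4)
q=lambda X:[round((a-b+.4)*7) for a,b in zip(proj(s,X),(300,120))]
print(q((666,15,132)),q((666,15,128)))
try:
  print("dishes",rim(t,(571,52),13,27,33),rim(t,(556,-42),18,25,30))
except Exception as e: print(e)
E
```

```text
clock: 35.35
eef_pos: [665.1, 14.0, 135.2]
tool_rot: [-1.571, -0.001, 0.112]
force: [-0.8, 0.2, 5.5]
width: 16.6
clock: 36.55
eef_pos: [560.7, 124.1, 254.6]
tool_rot: [-1.57, -0.001, 0.111]
force: [0.6, 0.9, 0.1]
width: 85.3
clock: 37.15
eef_pos: [453.9, 273.1, 254.5]
tool_rot: [-1.571, -0.0, 0.115]
force: [1.1, -0.2, 0.8]
width: 85.7
t 37.15 p [453.9 273.1 254.5] rpy [-9.0e+01 -2.0e-02  6.6e+00] F [ 1.1 -0.2  0.8] w 85.7
[ 17.94  11.92 -28.15] [0.  0.2 0. ]
[323, 416] [322, 428]
dishes (array([570.8,  52.4]), np.float64(30.1), 319, 18, 0.93) (array([559.1, -41.5]), np.float64(27.6), 243, 17, 0.85)
```

View pics/c39.png

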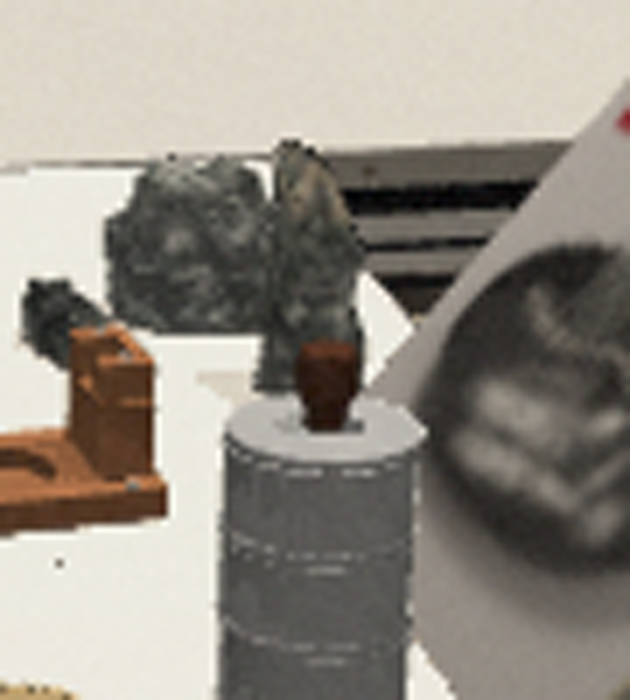

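View pics/top27.png

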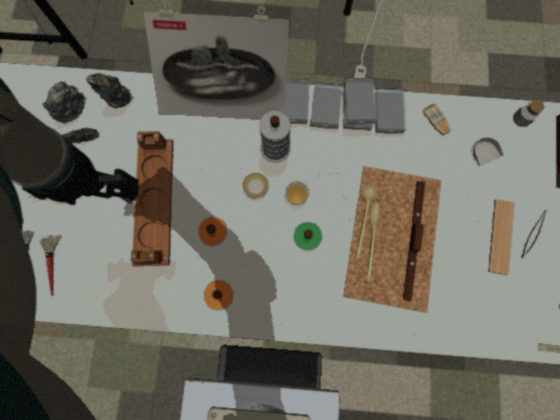

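View pics/side27.png

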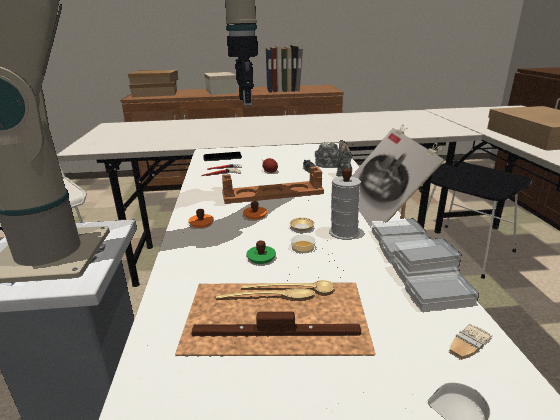

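The lidded nest stands at (275,137) top / (345,205) side, and the bar lies on the mat. One last enlarged check of the seams and the bar position.

```bash
python3 - <<'E'
from h import *
s=load("side","27"); t=load("top","27")
crop(s,"c41",315,155,375,245,8)
q=lambda X:[round((a-b+.4)*8) for a,b in zip(proj(s,X),(315,155))]
for z in (158,132,128,96,64,32): print(z,q((666.5,15-31,z)))
hsv=cv2.cvtColor(t["img"],cv2.COLOR_RGB2HSV)
m=(hsv[...,2]<75).astype(np.uint8)*255; mm=np.zeros_like(m); mm[175:305,395:430]=m[175:305,395:430]
c,_=cv2.findContours(mm,cv2.RETR_EXTERNAL,cv2.CHAIN_APPROX_NONE); c=max(c,key=cv2.contourArea)
w=np.array([onz(t,*p[0],14)[:2] for p in c],np.float32); print("bar",cv2.minAreaRect(w))
a=np.radians(-6.2); 
ends=[onz(t,419.5,182.5,14),onz(t,408,299,14)]
mc=np.array([480.8,-261.4]);R=np.array([[np.cos(a),np.sin(a)],[-np.sin(a),np.cos(a)]])
for e in ends: print(e.round(1),(R@(e[:2]-mc)).round(1))
E
```

```text
158 [284, 145]
132 [279, 236]
128 [278, 249]
96 [271, 358]
64 [265, 462]
32 [259, 564]
bar ((476.25872802734375, -306.89697265625), (25.896316528320312, 265.29595947265625), 84.07176971435547)
[ 606.1 -315.5   14. ] [130.4 -40.2]
[ 346.8 -292.4   14. ] [-129.8  -45.3]
```

View pics/c41.png

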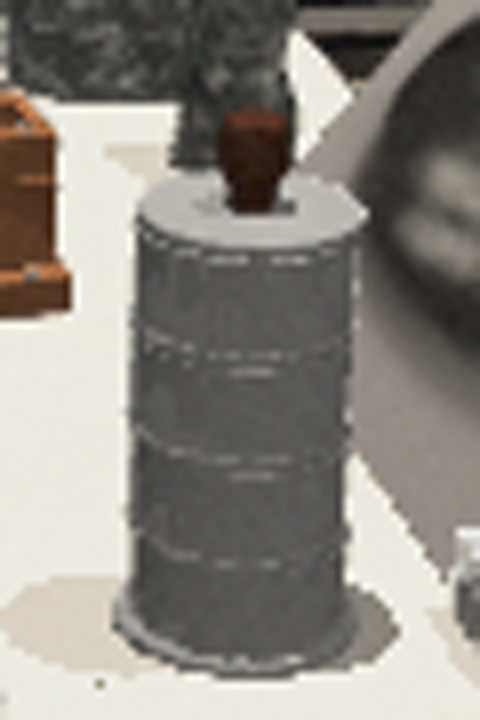

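Seams are seen at rows 357, 460 and 564 against 358, 462 and 564 predicted for fully home. The bar centre is (476,−307) against a target of (476,−306), along the mat. Handing in.

```bash
python3 -c "
from cell import finish_job
print(finish_job())"
```

```text
the job is handed in; nothing more can be done
None
```

The job is done and handed in at about 37 s of the 139 s allowed. The bar was laid on the mat first. Then fine, middle and coarse sieves were stacked on the pan, and the steel lid was put on top.

**Last checks**
- **Seating:** the three sieve seams are within about 2 px (in an 8× crop) of where a fully home stack should show them. The bright line under the lid showed about 10 px lower in that crop than predicted for the rim there. I took it for a highlight on the rim, because the lid height and the 5.5 N contact force both say it is home.
- **Bar:** its centre is about 1 mm from the target and about 0.3° off the mat's long axis.
- **Dishes:** the brass dish has not moved. I measured the glass dish by circle fit only at the end, at (559, −41.5). That is 3 mm in x from my early hand-picked point, a difference I put down to how the two were measured.
- **Robot:** it was well clear of everything at hand-in, and the forces I read at the end of each move stayed under about 13 N.

**One disagreement:** the two cameras differed by about 4 to 8 mm in y for the pan and the brass dish. I used the top camera for y, and each fit went in without trouble.

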